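# Pack the turned parts and send the crate up the ramp

### The arm

A 6-joint arm with a two-finger parallel gripper is mounted at the origin on the work surface. World frame = base frame: x ahead of the robot, y to its left, z up, the work surface at z = 0. Lengths are in m, angles in rad, forces in N, time in s.
With the tool pointing down it reaches from about 0.3 to 0.95 m from the base axis. Payload 3.1 kg.
Tool frame: the origin (TCP) lies at the very end of the fingers, on their centre line; the grasp point (between the pads) lies 19 mm behind it; x points along the fingers, z is the direction in which the jaws open and shut, and the axes are right-handed (so a half turn about x gives the same grasp; the last joint's range is limited). The gripper opens to 85 mm and grips with 20 to 120 N. Pads are 22 mm wide; open, the fingers measure 114 mm over their backs; the gripper's body (76 mm by 85 mm) begins 54 mm behind the grasp point. The pads swing forward as they close: fully open they stand 13 mm farther back than shut.
Start: joints at [1.265, 0.308, 1.634, -0, 1.2, -0.07], TCP at [0.146, 0.608, 0.231] pointing down, gripper open.
Joint ranges: [-3.06, 3.06], [-0.79, 1.96], [0.05, 2.63], [-1.19, 4.34], [0.05, 2.64], [-2.94, 2.94]. Speed limits (rad/s): [2.79, 2.79, 3.14, 3.14, 3.14, 3.14].

### API

Orientations are given as [roll, pitch, yaw] about the fixed x, y, z axes, in that order (R = Rz(yaw) Ry(pitch) Rx(roll)).
In Python, from workcell import move_ptp, move_l, move_j, gripper_to, pause, inverse_kinematics, sense, read_camera, IKError, hand_in gives the robot as it stands. Calls block until the motion is done:
- move_ptp(position, orientation): joint-space move of the TCP to a pose.
- move_l(position, vel=0.15, orientation=None, until_force=None): straight line of the TCP; orientation=None keeps the orientation; vel is the mean speed in m/s. With until_force (N) it stops when the force on the tool has changed by that much, and returns True; else False.
- move_j(angles): joint-space move.
- gripper_to(opening, grip_force=None): opening from 0.0 (shut) to 1.0 (fully open); grip_force is the grip in N (None keeps the last); returns when the fingers have stopped.
- pause(seconds).
- inverse_kinematics(position, orientation): joint angles nearest the present ones, or None.
- sense(): the state.
- read_camera(name): name is "side" or "top"; returns a dict with "frame" (480x640x3 uint8, red, green, blue), "K" (3x3 intrinsics, pixels), "R" (3x3) and "t" (3): a world point X has camera coordinates R X + t. Camera axes: x right, y down, z forward; pixel columns grow to the right and rows downward; lengths in m; the calibration is good to about 2 mm. A picture is of the moment at which its call begins. There is no depth.
A pose or a line that the arm cannot do raises IKError and nothing moves.
- hand_in(): hands the job in, once; it reports no verdict.
The state is a dict: "clock": time; "qpos": joint angles; "joint_vel": joint speeds; "joint_efforts": joint torques, N m; "position": TCP position; "ee_rot": TCP orientation; "contact_force": force on the tool from outside, world axes, zero at the start; "torque": the same for the moment, N m; "opening": opening from 0.0 (shut) to 1.0 (fully open).
Only numpy, scipy, OpenCV 4.12 (cv2) and the standard library are available. Lean on these libraries where they do the work, as an engineer would, in place of code of your own. Each camera call takes 0.05 s, during which the arm holds its last target.

### The job

Pack this order at the turner's bench: put every turned spindle into the crate's larger bay, pour all the wooden balls from the cup into the crate's narrow bay at its trailing end, and stand the empty cup upright on its cork mat again. Once the crate is fully loaded, push it up the ramp until its trailing edge drops behind the lip and it sits level on the shelf, with everything still in its bay. Leave the other things on the bench where they are.

Things in the scene. Friction and masses are not known exactly. Their poses are not given: they have to be found in the camera images.
- ramp: Fixed grey ramp with steel rails, with a shelf at its top. Origin on the bench, below the lip edge, on the centre line; x points level uphill (the crate's way), z up. Slope from the bench at x = -112 mm to the crest at x = 0, 28 mm high. Two side rails, 42 mm high, inner faces at y = +-89 mm, outer at +-103 mm, run from x = -310 to 190 mm and guide the crate, which starts flat on the bench below the slope.
- shelf (a point): centre of the level shelf behind the lip, 20 mm above the bench; axes as the ramp's. The crest drops 8 mm to it at ramp x = 0; an end board (top 34 mm above the bench) closes it at ramp x = 178 mm. The crate is home when it sits level on the shelf with its trailing wall behind the lip: crate origin at ramp x = 83 to 95 mm.
- crate: Open wooden crate 165 long (x, points uphill) x 170 wide (y) x 50 mm high, walls and floor 5 mm, about 0.38 kg empty. Origin: centre of its underside. A full-height cross wall at x = -19.5 to -14.5 mm divides it: ball bay at the trailing end (inside x = -77.5 to -19.5), larger spindle bay ahead (x = -14.5 to 77.5); inside y = -80 to 80. 4 mm play to each rail. It slides when pushed with about 4 to 10 N.
- ball_bay (a point): centre of the floor of the crate's ball bay (58 x 160 mm, 45 mm deep); axes as the crate's
- spindle_bay (a point): centre of the floor of the crate's spindle bay (92 x 160 mm, 45 mm deep); axes as the crate's
- cup_mid (a point): Aluminium cup: straight round cup, 64 mm outer diameter, 95 mm high, wall 3 mm, 0.12 kg, holding 4 to 6 wooden balls at first. The point is on its axis half-way up (47.5 mm above its underside); z is its axis, towards the mouth.
- cup: the same cup; origin at the centre of its underside
- mat_top (a point): round fixed cork mat, 90 mm across, 4 mm thick, on which the cup stands; centre of its top
- ball0_center (a point): centre of a turned wooden ball, 24 mm diameter, 12 g, loose in the cup at first
- ball1_center (a point): centre of a turned wooden ball, 24 mm diameter, 12 g, loose in the cup at first
- ball2_center (a point): centre of a turned wooden ball, 24 mm diameter, 12 g, loose in the cup at first
- ball3_center (a point): centre of a turned wooden ball, 24 mm diameter, 12 g, loose in the cup at first (absent in some starts)
- ball4_center (a point): centre of a turned wooden ball, 24 mm diameter, 12 g, loose in the cup at first (absent in some starts)
- ball5_center (a point): centre of a turned wooden ball, 24 mm diameter, 12 g, loose in the cup at first (absent in some starts)
- spindle0_mid (a point): centre of a turned wooden spindle, 78 mm long along its x, lying on the bench: a square middle block (34 mm long, 26 x 26 mm section) with a thinner round turned end, 22 mm long and about 20 mm thick, on each side; 50 g; centre 13 mm above what it lies on (absent in some starts)
- spindle1_mid (a point): centre of a turned wooden spindle, 78 mm long along its x, lying on the bench: a square middle block (34 mm long, 26 x 26 mm section) with a thinner round turned end, 22 mm long and about 20 mm thick, on each side; 50 g; centre 13 mm above what it lies on (absent in some starts)
- spindle2_mid (a point): centre of a turned wooden spindle, 78 mm long along its x, lying on the bench: a square middle block (34 mm long, 26 x 26 mm section) with a thinner round turned end, 22 mm long and about 20 mm thick, on each side; 50 g; centre 13 mm above what it lies on (absent in some starts)
- spindle3_mid (a point): centre of a turned wooden spindle, 78 mm long along its x, lying on the bench: a square middle block (34 mm long, 26 x 26 mm section) with a thinner round turned end, 22 mm long and about 20 mm thick, on each side; 50 g; centre 13 mm above what it lies on (absent in some starts)
- wax_tin: bystander: wax tin, 70 mm across, 45 mm high; origin at its underside
- sanding_block: bystander: cork sanding block, 100 x 60 x 35 mm; origin at its underside
- glue_brush: bystander: glue brush, lying; origin at its underside
Things that resemble listed ones, but are neither listed nor needed, are in the scene too. Leave any green look-alike of the crate alone. Leave any yellow look-alike of the part that bears spindle1_mid alone.

How it is judged:
By the outcome, as a careful person would: the job done as asked, in the order asked, and still so for the second after the job is handed in, with the robot touching nothing.
Of ball3, ball4, ball5 only 1 to 3 are there at a start; the rules pass over those that are not, and their reading is None.
Of spindle0, spindle1, spindle2, spindle3 only 2 to 4 are there at a start; the rules pass over those that are not, and their reading is None.
At some moment in a run one of spindle0, spindle1, spindle2, spindle3 may be knocked a few centimetres aside while the robot is not near it.
It also fails if it takes over 210 s, if anything falls off the work surface, if the arm or the gripper's body presses on something with over 40 N, if the wrist force passes 120 N, or if a joint passes its speed limit or range.

## Working session

There is one attempt and no reset: what is moved stays moved. The work goes in short steps, each a Python script; the robot and the scene stay as the last script left them, time stands still between calls to the robot, and variables do not carry over. Pictures are saved under pics/ and viewed, and the job is handed in when it is done.

```bash
ls; mkdir -p pics
python3 - <<'E'
from workcell import *
import cv2
s=sense();print({k:(v if not hasattr(v,'round') else v) for k,v in s.items()})
for n in("top","side"):
    c=read_camera(n);cv2.imwrite(f"pics/{n}0.png",c["frame"][:,:,::-1]);print(n,c["K"],c["R"],c["t"])
E
```

```text
pics
{'clock': 0.0, 'qpos': array([ 1.26531267e+00,  3.09013303e-01,  1.63520514e+00, -1.88203331e-05,
        1.19969455e+00, -6.97136483e-02]), 'joint_vel': array([-6.45802624e-04, -3.85430518e-05,  5.05430661e-04, -1.06263396e-03,
        2.38584217e-04,  7.97615924e-04]), 'joint_efforts': array([ 2.16356544e-03, -4.15253878e+01, -2.76667446e+01,  4.95693155e-05,
        1.00818885e-02,  2.51881664e-05]), 'position': array([0.14578476, 0.60690566, 0.23003306]), 'ee_rot': array([ 3.07943093,  1.56847592, -1.86872121]), 'contact_force': array([-0.5068025 , -0.86120599,  0.29684825]), 'torque': array([-0.03610841,  0.01160174,  0.02447342]), 'opening': 1.0006947903239283}
top [[499.84055364   0.         317.89840404]
 [  0.         499.84055364 242.48129035]
 [  0.           0.           1.        ]] [[-0.0054591  -0.99995002  0.00837542]
 [-0.99548692  0.00464083 -0.09478536]
 [ 0.09474175 -0.00885506 -0.9954625 ]] [-0.05139689  0.45712397  1.50049275]
side [[434.70455145   0.         318.54832884]
 [  0.         434.70455145 246.60310288]
 [  0.           0.           1.        ]] [[-9.95469513e-01 -9.50811211e-02  1.70318172e-04]
 [-7.39069336e-02  7.72652980e-01 -6.30511806e-01]
 [ 5.98181725e-02 -6.27667868e-01 -7.76179640e-01]] [0.44112262 0.12755676 1.19321661]
```

View pics/top0.png

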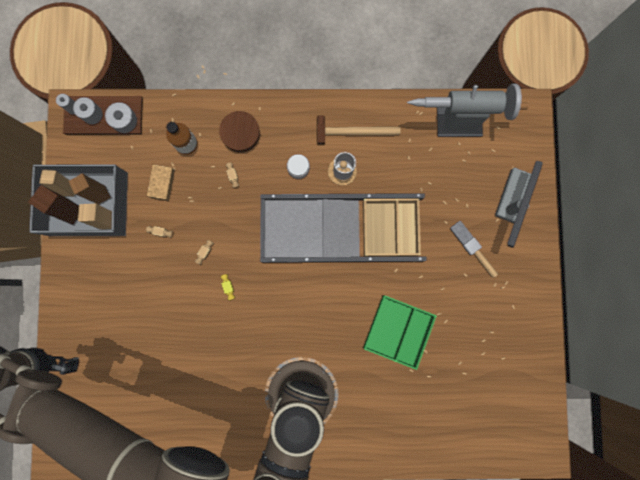

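View pics/side0.png

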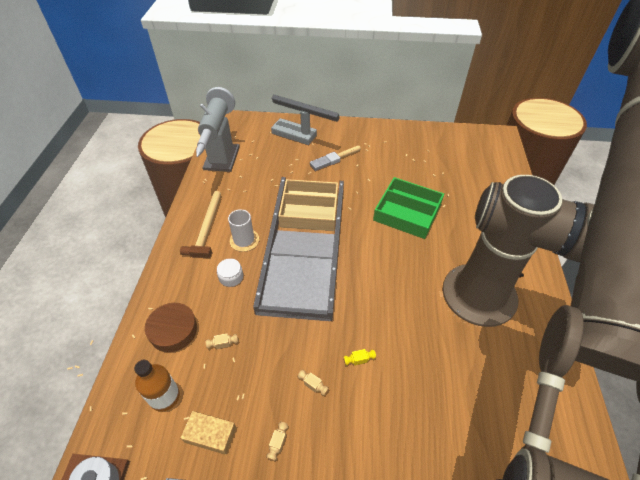

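```bash
cat > h.py <<'E'
import numpy as np, cv2
from workcell import *
def px(c,X):
    p=c["K"]@(c["R"]@np.asarray(X,float)+c["t"]);return p[:2]/p[2]
def ray(c,uv):
    d=c["R"].T@np.linalg.inv(c["K"])@np.array([uv[0],uv[1],1.]);o=-c["R"].T@c["t"];return o,d/np.linalg.norm(d)
def plane(c,uv,z):
    o,d=ray(c,uv);return o+d*(z-o[2])/d[2]
def tri(c1,u1,c2,u2):
    o1,d1=ray(c1,u1);o2,d2=ray(c2,u2)
    s=np.linalg.lstsq(np.stack([d1,-d2],1),o2-o1,rcond=None)[0]
    a=o1+d1*s[0];b=o2+d2*s[1];return (a+b)/2,np.linalg.norm(a-b)
def save(c,name,box=None,f=1):
    im=c["frame"][:,:,::-1]
    if box: im=im[box[1]:box[3],box[0]:box[2]]
    cv2.imwrite("pics/"+name,cv2.resize(im,None,fx=f,fy=f,interpolation=cv2.INTER_CUBIC))
D=lambda yaw:[0,np.pi/2,yaw]
E
python3 - <<'E'
from h import *
t=read_camera("top");s=read_camera("side")
save(t,"t1.png",(140,150,340,300),4);save(t,"t2.png",(250,140,450,280),4);save(s,"s1.png",(170,170,370,320),4);save(s,"s2.png",(190,320,390,470),4)
for n,c in(("top",t),("side",s)):
    hsv=cv2.cvtColor(c["frame"],cv2.COLOR_RGB2HSV)
    for p in([(232,175),(159,231),(204,252),(227,287),(238,185),(385,230)] if n=="top" else [(222,341),(314,382),(278,440),(360,357),(300,220)]):
        print(n,p,hsv[p[1],p[0]])
E
```

```text
top (232, 175) [ 17 100 205]
top (159, 231) [ 17 100 203]
top (204, 252) [ 17  97 213]
top (227, 287) [ 30 147 217]
top (238, 185) [ 17 100 123]
top (385, 230) [ 19  89 194]
side (222, 341) [ 22  96 247]
side (314, 382) [ 22 101 247]
side (278, 440) [ 22 100 247]
side (360, 357) [ 29 231 253]
side (300, 220) [ 17 114 147]
```

View pics/t1.png

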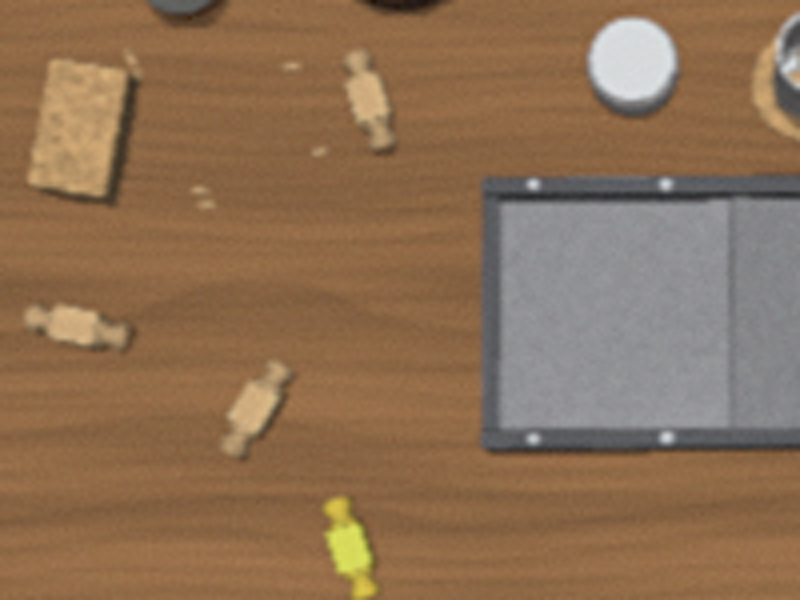

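View pics/t2.png

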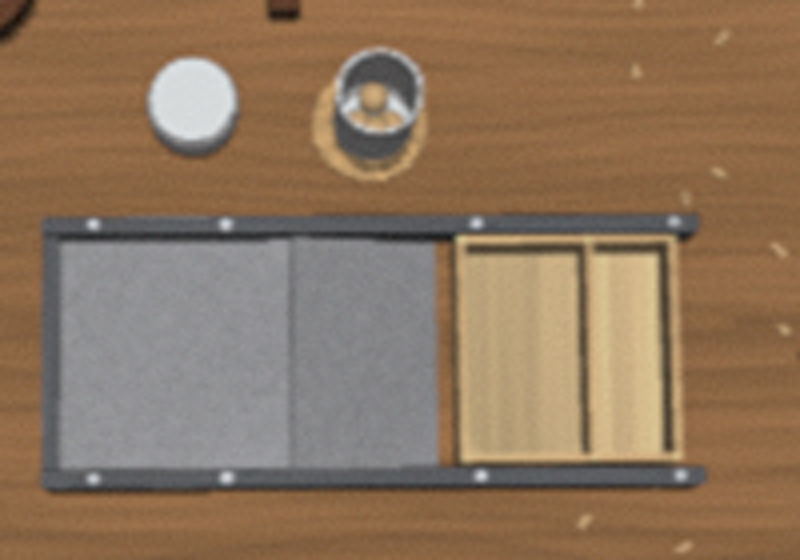

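View pics/s1.png

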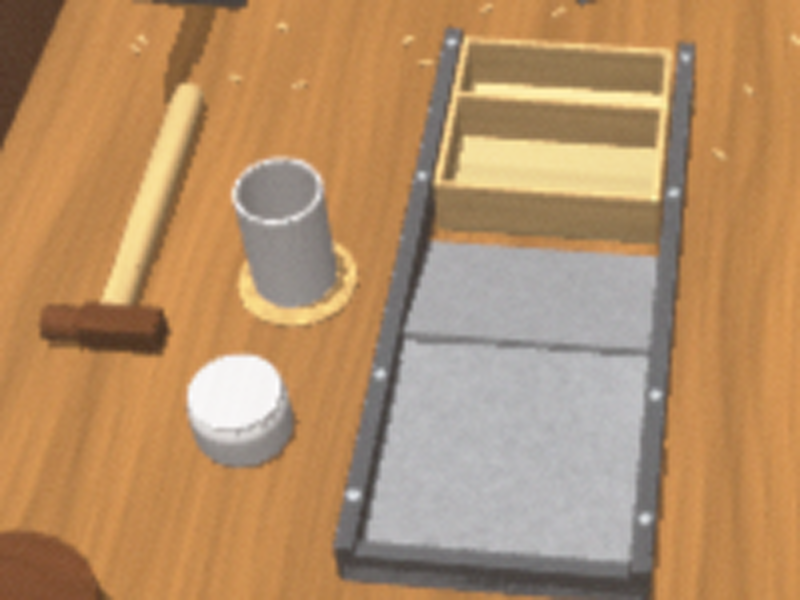

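View pics/s2.png

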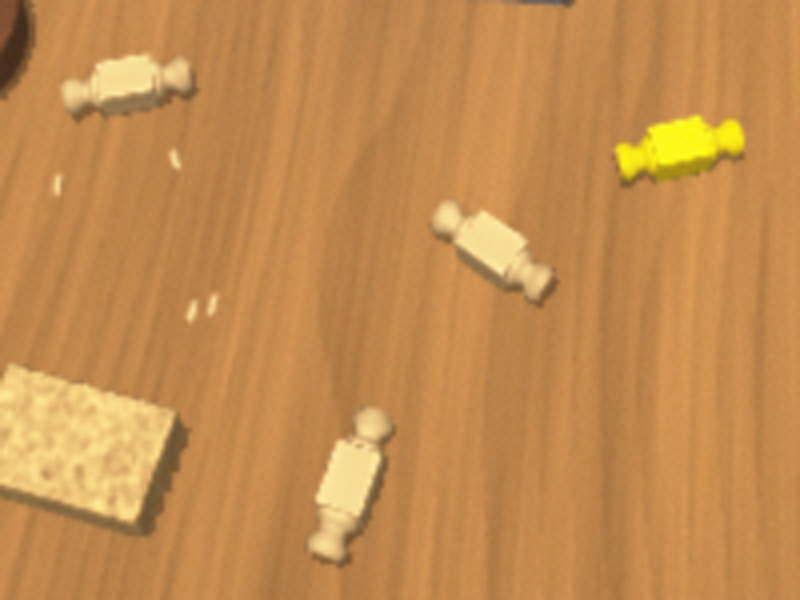

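```bash
cat >> h.py <<'E'
def spindles(t,box=(40,100,420,470)):
    f=cv2.cvtColor(t["frame"],cv2.COLOR_RGB2HSV)
    m=cv2.inRange(f,(12,60,150),(24,125,255))
    out=[]
    n,l,st,ce=cv2.connectedComponentsWithStats(m)
    for i in range(1,n):
        if st[i,4]<60 or st[i,4]>420: continue
        ys,xs=np.where(l==i)
        P=np.array([plane(t,(x,y),0.022)[:2] for x,y in zip(xs,ys)])
        c=P.mean(0);w,v=np.linalg.eigh(np.cov((P-c).T))
        L=np.sqrt(w*12);out.append((ce[i],st[i,4],c,np.arctan2(v[1,1],v[0,1]),L))
    return out
E
python3 - <<'E'
from h import *
np.set_printoptions(precision=4,suppress=True)
t=read_camera("top");s=read_camera("side")
T=lambda p:(p[0]/4-.375+250,p[1]/4-.375+140); S=lambda p:(p[0]/4-.375+170,p[1]/4-.375+170)
ts=[(93,225),(226,224),(476,223),(674,221),(93,478),(226,478),(481,476),(681,475)]
ss=[(353,495),(380,373),(423,175),(453,41),(645,518),(656,394),(674,191),(686,57)]
for a,b in zip(ts,ss):print("stud",*tri(t,T(a),s,S(b)))
for a,b in [((292,238),(402,337)),((292,468),(650,352))]:print("crest",*tri(t,T(a),s,S(b)))
for a,b in [((457,237),(437,186)),((459,463),(662,203)),((678,236),(465,39)),((683,462),(671,50)),((587,240),(457,98)),((590,458),(667,112))]:print("crate corner",*tri(t,T(a),s,S(b)))
print("cup rim",*tri(t,T((380,90)),s,S((278,190))))
for p in [(337,90),(423,90),(380,47),(380,134)]:print(plane(t,T(p),.099))
print("mat",plane(t,T((369,124)),.004),plane(s,S((297,282)),.004))
for n,c in(("top",t),("side",s)):
    print(n)
    for o in spindles(c):print(o)
E
```

```text
stud [0.5972 0.0824 0.0376] 0.0020302369559076633
stud [ 0.5972 -0.0186  0.0379] 0.0027335914221148895
stud [ 0.5972 -0.2088  0.0381] 0.0027696700976927472
stud [ 0.5971 -0.3594  0.0392] 0.004458888401193828
stud [0.4044 0.0819 0.0379] 0.0028553958409837195
stud [ 0.4042 -0.0179  0.0392] 0.002114178306027704
stud [ 0.4046 -0.2094  0.0391] 0.002283094110236664
stud [ 0.4048 -0.3603  0.0373] 0.0021482411423308957
crest [ 0.5913 -0.0691  0.015 ] 0.0010552580991775467
crest [ 0.4121 -0.0678  0.0213] 0.0030990041557306136
crate corner [ 0.5846 -0.1936  0.0435] 0.004578026595379466
crate corner [ 0.4134 -0.1926  0.0432] 0.00383082623087607
crate corner [ 0.5865 -0.3621  0.0396] 0.002383327402965848
crate corner [ 0.4158 -0.3609  0.0432] 0.0009317225167067892
crate corner [ 0.5833 -0.2927  0.04  ] 0.0030736886245320174
crate corner [ 0.4166 -0.2912  0.0417] 0.00417761140355297
cup rim [ 0.6862 -0.1333  0.0929] 0.0032257801808116943
[ 0.6863 -0.1012  0.099 ]
[ 0.6861 -0.1644  0.099 ]
[ 0.7185 -0.1332  0.099 ]
[ 0.6534 -0.1325  0.099 ]
mat [ 0.6838 -0.1301  0.004 ] [ 0.6804 -0.122   0.004 ]
t
[... 1220 characters left out ...]
5492]), np.float64(-2.548879873497527), array([0.0271, 0.0946]))
(array([244.4595, 243.4108]), np.int32(185), array([ 0.6706, -0.0953]), np.float64(-2.7563475993379476), array([0.0611, 0.0952]))
(array([128.0789, 303.8026]), np.int32(76), array([0.9343, 0.1349]), np.float64(1.569573122455867), array([0.0027, 0.2324]))
(array([221.292 , 339.8504]), np.int32(274), array([0.6652, 0.2163]), np.float64(-2.8436610750121356), array([0.0263, 0.0728]))
(array([312.6573, 381.3738]), np.int32(321), array([0.4284, 0.3003]), np.float64(2.611353645270663), array([0.0253, 0.0717]))
(array([276.7657, 440.3526]), np.int32(397), array([0.4913, 0.4368]), np.float64(1.3527893318896322), array([0.024 , 0.0716]))
```

Run:
```python
from h import *
np.set_printoptions(precision=4,suppress=True)
t=read_camera("top");s=read_camera("side")
T=lambda p:(p[0]/4-.375+250,p[1]/4-.375+140); S=lambda p:(p[0]/4-.375+170,p[1]/4-.375+170)
print("crest",plane(t,T((292,350)),.028),plane(s,S((526,344)),.028))
print("end board outer",plane(t,T((44,350)),.034),"rail end",plane(t,T((698,225)),.042),plane(t,T((705,478)),.042))
for p in [(457,237),(459,463),(678,236),(683,462),(587,240),(590,458)]:print("top z50",plane(t,T(p),.05))
for p in [(437,186),(662,203),(465,39),(671,50)]:print("side z50",plane(s,S(p),.05))
for a,b in [((231.2,173.6),(221.3,339.85)),((157.8,230.7),(276.8,440.35)),((202.8,251.1),(312.66,381.4))]:print(tri(t,a,s,b))
from scipy.spatial.transform import Rotation as Ro
def ori(beta,az=0): # tool x pointing at angle beta below horizontal, azimuth az ; jaws horizontal
    x=np.array([np.cos(beta)*np.cos(az),np.cos(beta)*np.sin(az),-np.sin(beta)]);z=np.array([-np.sin(az),np.cos(az),0]);
    return Ro.from_matrix(np.stack([x,np.cross(z,x),z],1)).as_euler('xyz')
for b in (0,15,25,35):
  for sg in (0,):
    o=ori(np.radians(b));g=np.array([.686,-.133,.07]);x=np.array([np.cos(np.radians(b)),0,-np.sin(np.radians(b))])
    print(b,o,inverse_kinematics(g+.019*x,o))
for b in (90,110,120,130,140,150):
    o=ori(np.radians(b)); x=np.array([np.cos(np.radians(b)),0,-np.sin(np.radians(b))])
    for gx in (.40,.45,.5):print(b,gx,inverse_kinematics(np.array([gx,-.33,.15])+.019*x,o))
```

```text
crest [ 0.5031 -0.0683  0.028 ] [ 0.4989 -0.0612  0.028 ]
end board outer [0.5032 0.1195 0.034 ] rail end [ 0.5957 -0.377   0.042 ] [ 0.4033 -0.3773  0.042 ]
top z50 [ 0.5857 -0.1929  0.05  ]
top z50 [ 0.4149 -0.192   0.05  ]
top z50 [ 0.5858 -0.3599  0.05  ]
top z50 [ 0.4148 -0.3594  0.05  ]
top z50 [ 0.583 -0.291  0.05 ]
top z50 [ 0.4181 -0.2899  0.05  ]
side z50 [ 0.5808 -0.1873  0.05  ]
side z50 [ 0.4113 -0.1861  0.05  ]
side z50 [ 0.583  -0.3506  0.05  ]
side z50 [ 0.4159 -0.3535  0.05  ]
(array([0.67  , 0.2131, 0.0154]), np.float64(0.005572344213780792))
(array([0.4939, 0.4354, 0.0159]), np.float64(0.003919175978917291))
(array([0.4307, 0.2974, 0.0148]), np.float64(0.004172711607949032))
0 [-1.5708  0.      0.    ] [-0.4368  0.943   2.0958  2.7028  1.4777  1.6144]
15 [-1.5708  0.2618  0.    ] [-0.4265  0.7489  2.1534  2.6749  1.093   1.6814]
25 [-1.5708  0.4363  0.    ] [-0.4095  0.6346  2.1522  2.6233  0.816   1.7619]
35 [-1.5708  0.6109  0.    ] [-0.387   0.5472  2.1188  2.4977  0.541   1.9129]
90 0.4 [-0.7738  0.2288  1.9614  0.      0.9514 -2.3446]
90 0.45 [-0.7108  0.2987 
[... 394 characters left out ...]
5301  0.6399  1.4492 -0.256   1.5164 -2.0262]
130 0.4 [-0.573   0.5922  1.5987 -0.3559  1.5652 -2.0277]
130 0.45 [-0.5353  0.6644  1.4773 -0.3345  1.6221 -2.015 ]
130 0.5 [-0.5019  0.7409  1.3455 -0.3165  1.6835 -2.0056]
140 0.4 [-0.5448  0.693   1.5169 -0.4127  1.7137 -2.0045]
140 0.45 [-0.5104  0.7652  1.3882 -0.3923  1.7767 -2.0006]
140 0.5 [-0.4797  0.8431  1.2474 -0.3761  1.8449 -2.    ]
150 0.4 [-0.5238  0.7929  1.4424 -0.4684  1.8567 -1.9937]
150 0.45 [-0.4917  0.8649  1.3069 -0.4511  1.9251 -1.9989]
150 0.5 [-0.4631  0.9441  1.1571 -0.4393  1.9992 -2.0082]<sys>:0: UserWarning: Gimbal lock detected. Setting third angle to zero since it is not possible to uniquely determine all angles.
```

```bash
cat >> h.py <<'E'
from scipy.spatial.transform import Rotation as Ro
def cuppose(g,theta,az,al,sg=1,h=None):
    """tool pose with grasp point g; cup tilted theta with mouth toward -x; approach azimuth az, al below horizontal"""
    x=np.array([np.cos(al)*np.cos(az),np.cos(al)*np.sin(az),-np.sin(al)]);z=sg*np.array([-np.sin(az),np.cos(az),0])
    R=Ro.from_euler('y',-theta)*Ro.from_matrix(np.stack([x,np.cross(z,x),z],1))
    return np.asarray(g)+.019*R.as_matrix()[:,0],R.as_euler('xyz')
E
python3 - <<'E'
from h import *
np.set_printoptions(precision=3,suppress=True)
for az in (30,50,70,90,110):
  for al in (0,15,):
    for sg in (1,-1):
      r=np.radians
      q=[inverse_kinematics(*cuppose(g,r(th),r(az),r(al),sg)) for g,th in (((.686,-.133,.07),0),((.55,-.33,.14),0),((.55,-.33,.11),60),((.55,-.33,.11),115))]
      print(az,al,sg);[print("   ",k) for k in q]
E
```

```text
30 0 1
    [-0.668  0.973  1.885  1.936  1.467  1.835]
    [-1.102  0.856  1.837  1.522  1.594  2.019]
    [-0.918  1.415  1.348  1.801  2.414  1.431]
    None
30 0 -1
    [-0.668  0.973  1.885  1.936  1.467 -1.306]
    [-1.102  0.856  1.837  1.522  1.594 -1.123]
    [-0.918  1.415  1.348  1.801  2.414 -1.71 ]
    None
30 15 1
    [-0.65   0.807  1.943  1.841  1.179  1.962]
    [-1.083  0.701  1.88   1.399  1.369  2.144]
    [-0.997  1.298  1.528  1.733  2.193  1.393]
    None
30 15 -1
    [-0.65   0.807  1.943  1.841  1.179 -1.18 ]
    [-1.083  0.701  1.88   1.399  1.369 -0.998]
    [-0.997  1.298  1.528  1.733  2.193 -1.749]
    None
50 0 1
    [-0.703  1.036  1.655  1.567  1.573  2.021]
    [-1.066  0.953  1.584  1.264  1.777  2.144]
    [-0.949  1.37   1.217  1.463  2.35   1.328]
    None
50 0 -1
    [-0.703  1.036  1.655  1.567  1.573 -1.12 ]
    [-1.066  0.953  1.584  1.264  1.777 -0.997]
    [-0.949  1.37   1.217  1.463  2.35  -1.813]
    None
50 15 1
    [-0.686  0.888  1.717  1.445  1.34   2.124]
    [-1.052  0.814  1.633  1.134  1.586  2.215]
    [-1.018  1.244  1.403  1.43
[... 1774 characters left out ...]
8  0.772  0.971  2.261  2.321]
    [-0.801  1.291  0.832  0.706  2.461  2.156]
    [-0.844  1.132  1.022  0.619  2.115  1.083]
    [-0.933  1.019  1.244  0.793  1.893  0.154]
110 0 -1
    [-0.532  1.398  0.772  0.971  2.261 -0.821]
    [-0.801  1.291  0.832  0.706  2.461 -0.986]
    [-0.844  1.132  1.022  0.619  2.115 -2.059]
    None
110 15 1
    [-0.525  1.258  0.885  0.787  2.074  2.235]
    [-0.796  1.16   0.922  0.546  2.266  2.059]
    [-0.9    0.989  1.226  0.692  1.865  1.058]
    [-0.999  1.003  1.378  0.983  1.822  0.103]
110 15 -1
    [-0.525  1.258  0.885  0.787  2.074 -0.907]
    [-0.796  1.16   0.922  0.546  2.266 -1.083]
    [-0.9    0.989  1.226  0.692  1.865 -2.083]
    None
```

```bash
cat >> h.py <<'E'
ZS=.17
def pickplace(xy,axis,pxy,pyaw=0.0,wiggle=.376):
    a=axis+np.pi/2
    best=None
    for k in (-1,0,1):
        for m in (0,1):
            q1=inverse_kinematics([*xy,ZS],D(a+k*np.pi));q2=inverse_kinematics([*pxy,ZS],D(pyaw+m*np.pi))
            if q1 is None or q2 is None: continue
            q0=sense()["qpos"];c=abs(q1-q0).max()+abs(q2-q1).max()
            if best is None or c<best[0]: best=(c,a+k*np.pi,pyaw+m*np.pi)
    _,a,b=best
    gripper_to(.75,30);move_ptp([*xy,ZS],D(a))
    print("down hit",move_l([*xy,.004],.15,until_force=15))
    gripper_to(0.0,30);pause(.2);print("grip opening",sense()["opening"],"z",sense()["position"][2])
    move_l([*xy,ZS],.25);print("held",sense()["opening"])
    move_ptp([*pxy,ZS],D(b))
    print("place hit",move_l([*pxy,.016],.15,until_force=12),sense()["position"])
    gripper_to(wiggle);pause(.2);move_l([*pxy,ZS],.25)
    print("t",sense()["clock"])
E
python3 - <<'E'
from h import *
pickplace((.4307,.2974),2.612,(.4995,-.2415))
t=read_camera("top");s=read_camera("side");save(t,"t3.png");save(s,"s3.png")
E
```

```text
down hit False
grip opening 0.2988053118713086 z 0.004830074839686376
held 0.2981613465340306
place hit False [ 0.50045492 -0.24199467  0.01695965]
t 9.3583
```

View pics/t3.png

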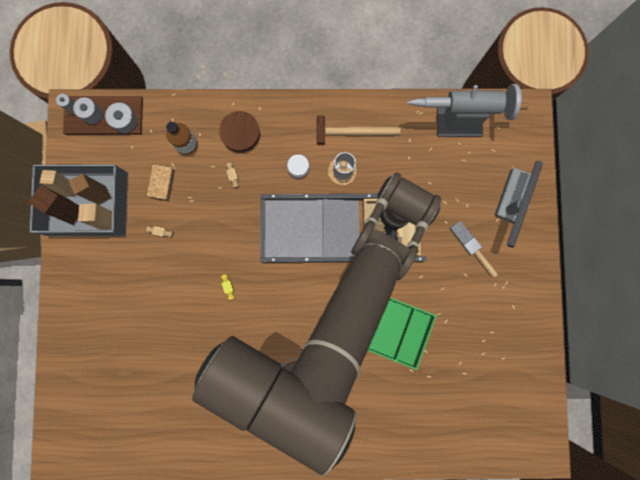

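View pics/s3.png

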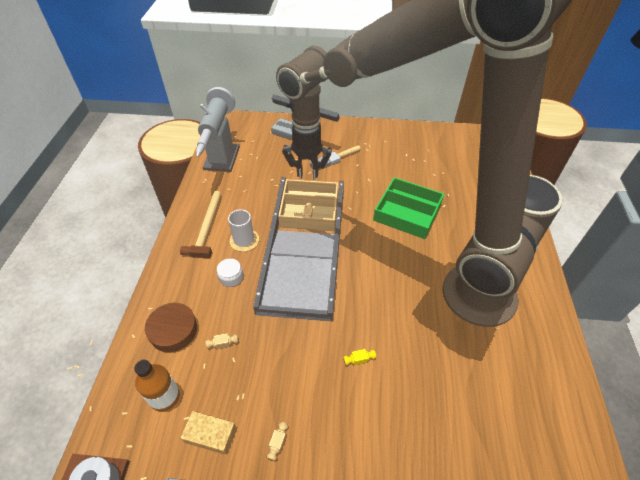

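Run:
```python
from h import *
s=read_camera("side");save(s,"s4.png",(250,160,370,250),6)
```

```text
(no output)
```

View pics/s4.png

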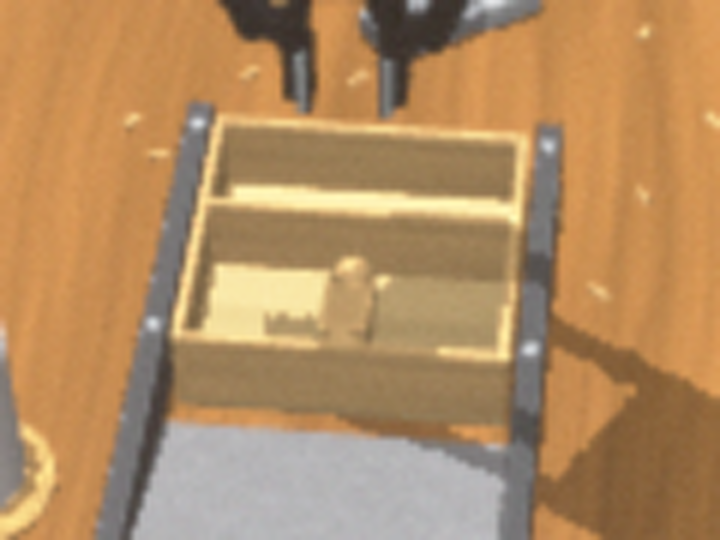

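Run:
```python
from h import *
t=read_camera("top");
for o in spindles(t): print(o[0],o[1],o[2],o[3]) if .05<o[4][1]<.08 else 0
pickplace((.4939,.4354),1.356,(.4995-.048,-.2415))
t=read_camera("top")
for o in spindles(t): print(o[0],o[1],o[2],o[3]) if .05<o[4][1]<.08 else 0
pickplace((.670,.2131),.302,(.4995+.048,-.2415))
move_ptp([.40,-.02,.3],D(0))
t=read_camera("top");s=read_camera("side");save(t,"t5.png");save(s,"s5.png",(250,160,370,250),6);save(t,"t6.png",(340,190,440,270),8)
```

```text
[231.31843575 173.84916201] 179 [0.67055868 0.21193676] -2.834297203180625
[368.16766467 208.03592814] 167 [ 0.56232097 -0.2085441 ] 2.8481349988230082
[ 86.59010601 211.97879859] 283 [0.55365478 0.65163819] 2.602411790614171
[406.24427481 233.03053435] 262 [ 0.48461879 -0.32383937] 2.675713130926068
[157.57627119 230.6440678 ] 177 [0.49532896 0.43417984] 1.3542215558425
down hit False
grip opening 0.29558762944146044 z 0.005022443468939219
held 0.2981906785933997
place hit False [ 0.4523958  -0.24201184  0.01681188]
t 19.8667
[219.69230769 165.02051282] 195 [0.69841602 0.24806687] -2.822505896856649
[ 86.64664311 211.93286219] 283 [0.55379586 0.65147169] 2.6272103204621446
down hit False
grip opening 0.2598448153345908 z 0.0047678216985146925
held 0.23605567073968195
place hit False [ 0.54825766 -0.24203029  0.01688001]
t 29.175
```

View pics/t5.png

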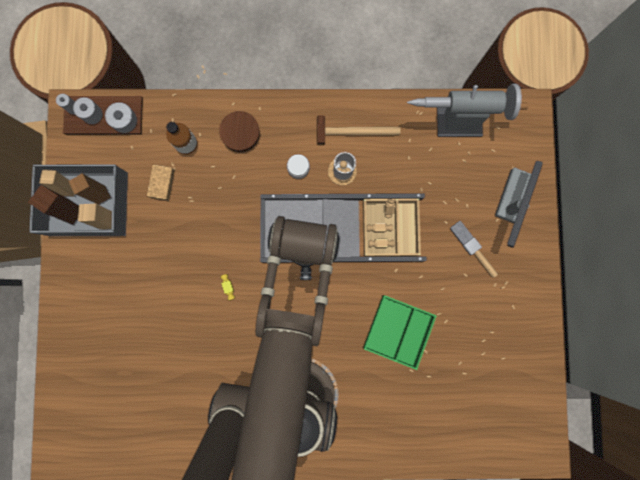

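View pics/s5.png

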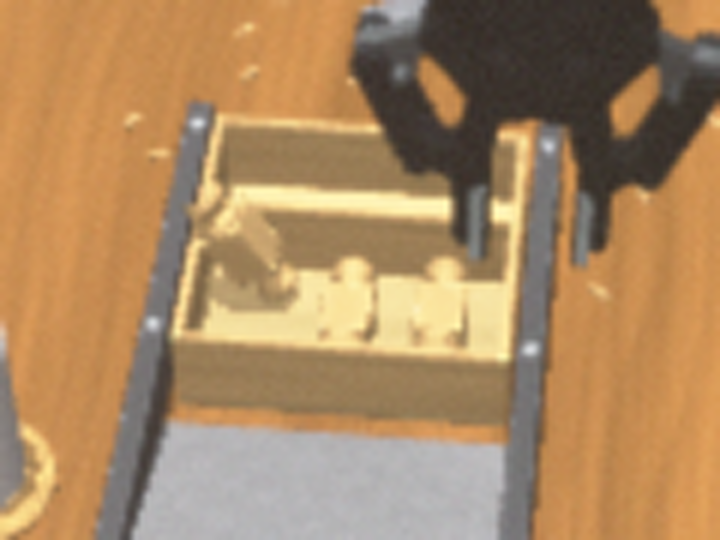

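View pics/t6.png

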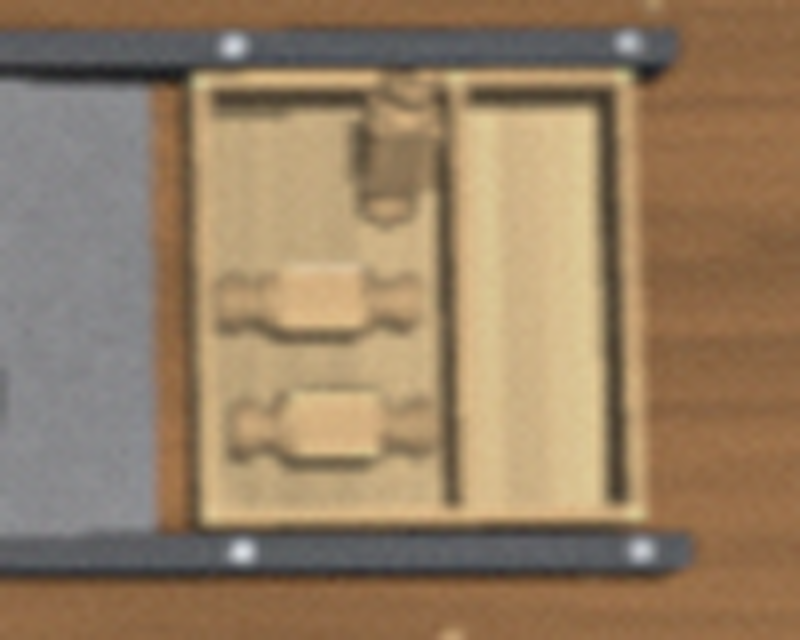

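Run:
```python
from h import *
t=read_camera("top");s=read_camera("side")
save(t,"t7.png",(360,190,420,250),10);save(s,"s7.png",(260,170,340,230),10)
T=lambda p:(p[0]/8-.44+340,p[1]/8-.44+190); S=lambda p:(p[0]/6-.42+250,p[1]/6-.42+160)
print(tri(t,T((402,88)),s,S((208,200))),tri(t,T((387,207)),s,S((288,288))))
```

```text
(array([ 0.57593694, -0.26813254,  0.06933578]), np.float64(0.0015995500878898644)) (array([ 0.53901364, -0.27131046,  0.00542761]), np.float64(0.005116517304117164))
```

View pics/t7.png

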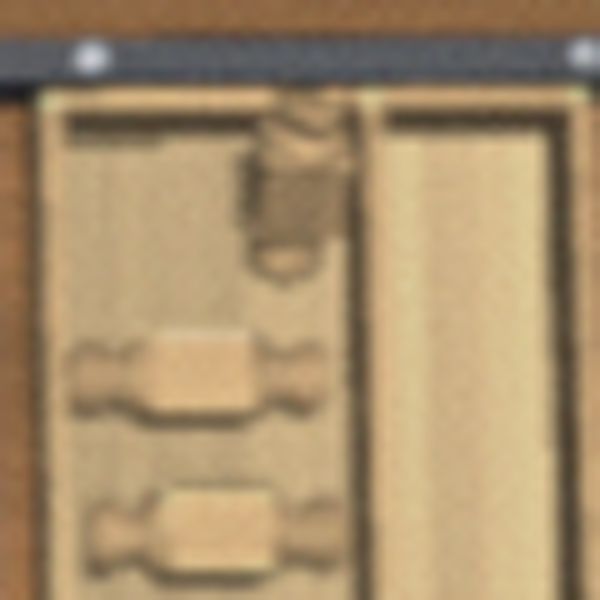

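View pics/s7.png

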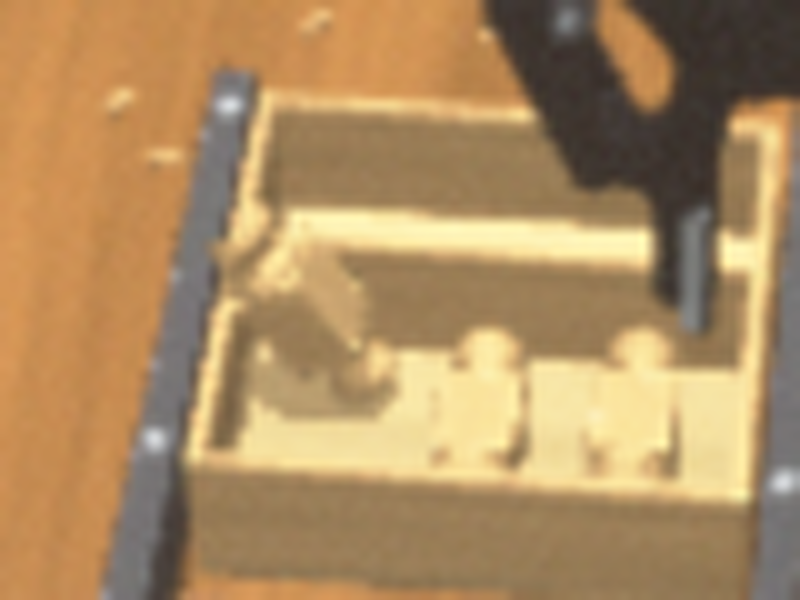

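Run:
```python
from h import *
h=np.pi/2
for a in (-h,h):
    print(inverse_kinematics([.572,-.269,ZS],D(a)),inverse_kinematics([.5475,-.23,ZS],D(a+h)))
a=-h if inverse_kinematics([.572,-.269,ZS],D(-h)) is not None and inverse_kinematics([.5475,-.23,ZS],D(0)) is not None else h
gripper_to(.7,20);move_ptp([.572,-.269,ZS],D(a))
print(move_l([.572,-.269,.051],.08,until_force=5),sense()["position"])
gripper_to(0,30);pause(.2);print(sense()["opening"])
move_l([.572,-.269,ZS+.03],.15);print(sense()["opening"])
t=read_camera("top");s=read_camera("side");save(t,"t8.png",(340,150,440,250),6);save(s,"s8.png",(220,110,340,230),5)
```

```text
[-5.08463101e-01  3.82156080e-01  1.66565147e+00 -4.44089210e-16
  1.09378510e+00  1.06233323e+00] [-0.47102227  0.31313832  1.75998533  0.          1.068469   -0.47102227]
[-0.5084631   0.38215608  1.66565147  0.          1.0937851  -2.07925943] [-4.71022269e-01  3.13138320e-01  1.75998533e+00 -4.44089210e-16
  1.06846900e+00  2.67057038e+00]
False [ 0.57254277 -0.26926408  0.05171162]
0.28435081510517746
0.2831977649079856
```

View pics/s8.png

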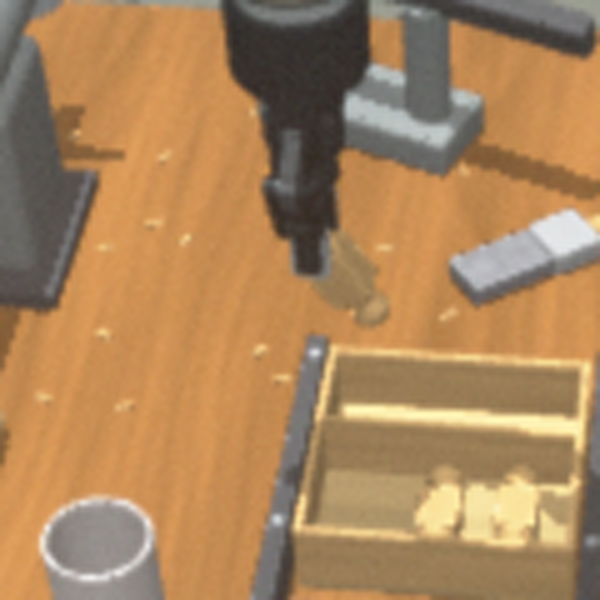

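Run:
```python
from h import *
move_ptp([.5475,-.228,ZS+.03],D(0));pause(.2);print(sense()["opening"])
print(move_l([.5475,-.228,.036],.06,until_force=5),sense()["position"])
gripper_to(.45);pause(.5)
move_l([.5475,-.228,ZS],.2)
move_ptp([.40,-.02,.3],D(0))
t=read_camera("top");s=read_camera("side");save(t,"t9.png",(360,190,420,250),10);save(s,"s9.png",(260,170,340,230),10)
print(sense()["clock"])
```

```text
0.2881908530114052
True [ 0.54751607 -0.22734731  0.05067692]
42.1083
```

View pics/t9.png

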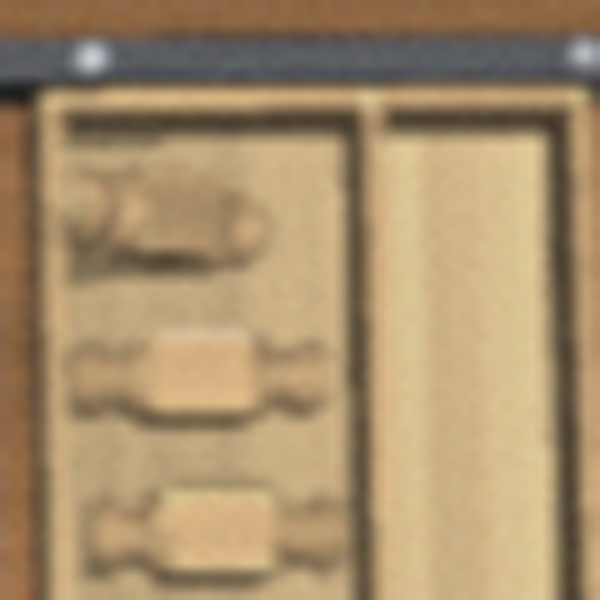

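View pics/s9.png

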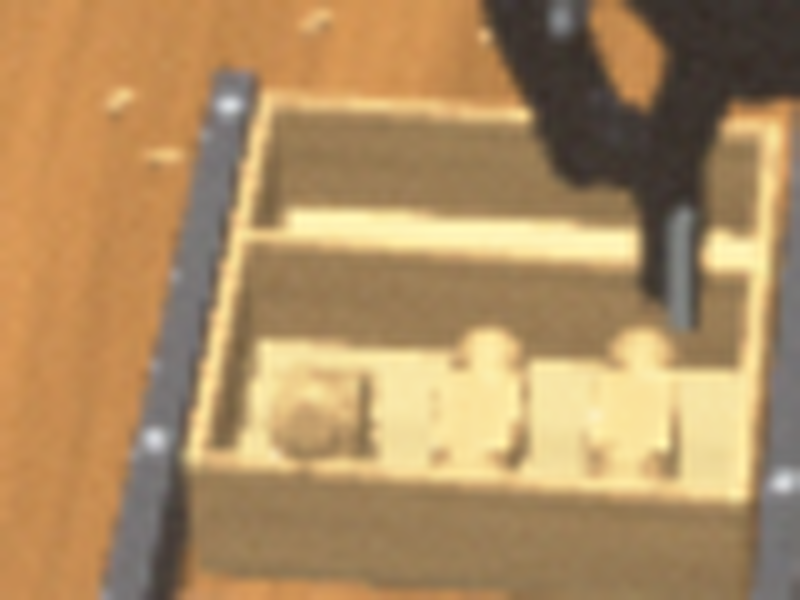

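Run:
```python
from h import *
t=read_camera("top");s=read_camera("side")
print(tri(t,(368,210.7),s,(291.2,210.2)), plane(t,(384.6,212.2),.012))
```

```text
(array([ 0.54629249, -0.2034095 ,  0.06264366]), np.float64(0.0025182556845697217)) [ 0.55074412 -0.26022674  0.012     ]
```

Run:
```python
from h import *
gripper_to(0);move_ptp([.547,-.217,.14],D(0))
print(move_l([.547,-.217,.036],.05,until_force=25),sense()["position"],sense()["contact_force"])
move_l([.547,-.217,.14],.2)
move_ptp([.40,-.02,.3],D(0))
t=read_camera("top");s=read_camera("side");save(t,"t10.png",(360,190,420,250),10);save(s,"s10.png",(260,170,340,230),10)
```

```text
True [ 0.55226405 -0.2208995   0.06042003] [-0.33203334 -1.81011085  4.96441011]
```

View pics/t10.png

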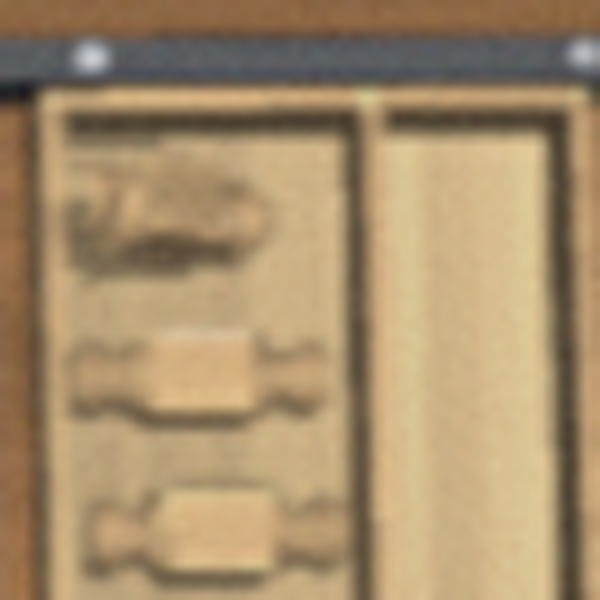

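View pics/s10.png

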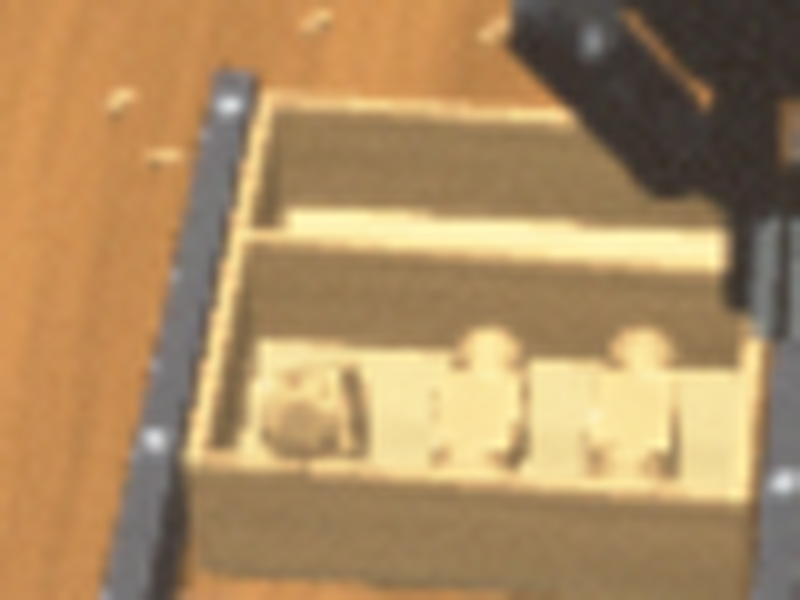

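Run:
```python
from h import *
t=read_camera("top");s=read_camera("side")
print(tri(t,(368.3,210.2),s,(290.0,211.3)), plane(t,(385.2,211.4),.012))
C=[.5505,-.208]
gripper_to(.6,20);move_ptp([*C,ZS],D(0))
print(move_l([*C,.050],.08,until_force=6),sense()["position"])
gripper_to(0,30);pause(.2);print(sense()["opening"])
move_l([*C,ZS+.03],.15);print(sense()["opening"])
s=read_camera("side");save(s,"s11.png",(220,110,340,230),5)
```

```text
(array([ 0.54973045, -0.2051111 ,  0.05558562]), np.float64(0.0009341125085688396)) [ 0.55323187 -0.26212665  0.012     ]
False [ 0.55102777 -0.20824882  0.05065181]
0.22006337879285667
0.21873298104650543
```

View pics/s11.png

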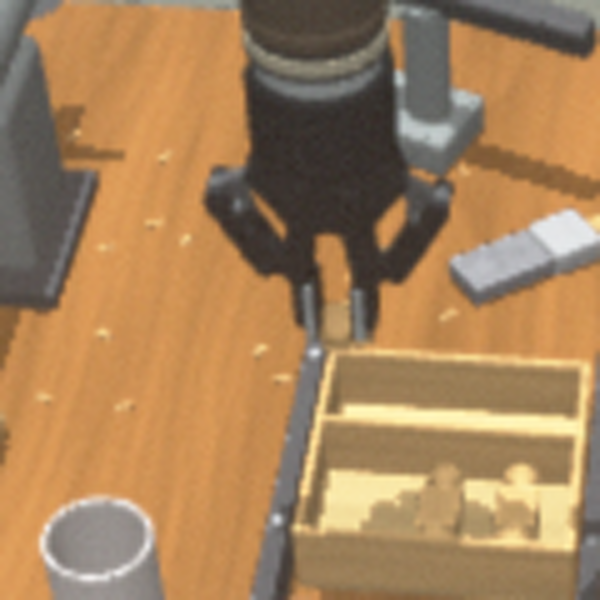

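Run:
```python
from h import *
move_ptp([.45,.28,ZS],D(0));pause(.1);print(sense()["opening"])
print(move_l([.45,.28,.012],.08,until_force=4),sense()["position"])
gripper_to(.5);pause(.3)
move_l([.45,.28,.2],.2);gripper_to(.75)
move_ptp([.42,-.02,.3],D(0));pause(.3)
t=read_camera("top");s=read_camera("side");save(t,"t12.png",(150,150,450,300),2.6)
for o in spindles(t): print(o[0],o[1],o[2],o[3],o[4]) if .03<o[4][1]<.08 else 0
for o in spindles(s): print(o[0],o[1],o[2],o[3],o[4]) if .03<o[4][1]<.08 else 0
print(sense()["clock"])
```

```text
0.21443479264263612
True [0.4491948  0.27975219 0.04286883]
[ 47.20689655 176.61494253] 174 [0.66386915 0.77627929] 2.2821442429991836 [0.03867274 0.04300765]
[ 86.62056738 211.96453901] 282 [0.55369838 0.65154735] 2.6489935409998164 [0.04984565 0.05316749]
[211.68131868 240.46703297] 182 [0.46451507 0.26931667] 1.332992690582037 [0.02512672 0.06932508]
[321.17142857 364.51428571] 70 [ 0.0919281  -0.06144971] 0.9655262290417017 [0.0127804 0.0715303]
[300.41077441 369.13468013] 297 [0.46023253 0.27315506] 1.3506688450233701 [0.02424135 0.07209299]
59.0917
```

View pics/t12.png

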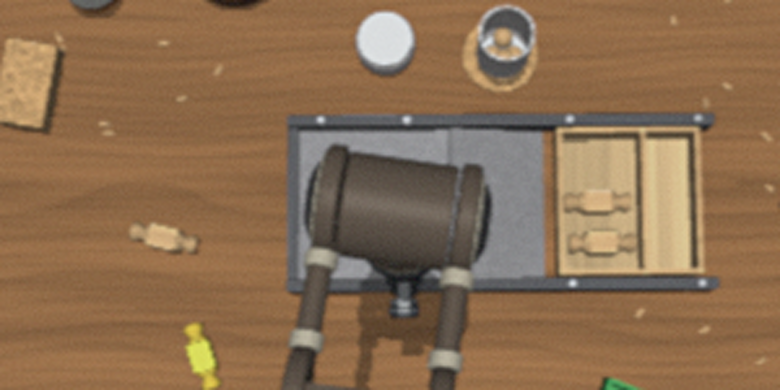

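Spindle lies flat at top pixel (212,240). The crate now holds two at (380,228) and (381,244). I'll regrasp it at the middle and place it.

Run:
```python
from h import *
pickplace((.463,.271),1.34,(.5485,-.2415))
move_ptp([.40,-.02,.3],D(0))
t=read_camera("top");s=read_camera("side");save(t,"t13.png",(340,190,440,270),8);save(s,"s13.png",(250,160,370,250),6);save(t,"t13f.png")
```

```text
down hit False
grip opening 0.299171390569291 z 0.0048186981446548816
held 0.30021086963442967
place hit False [ 0.54957498 -0.24199295  0.0171067 ]
t 67.5
```

View pics/t13.png

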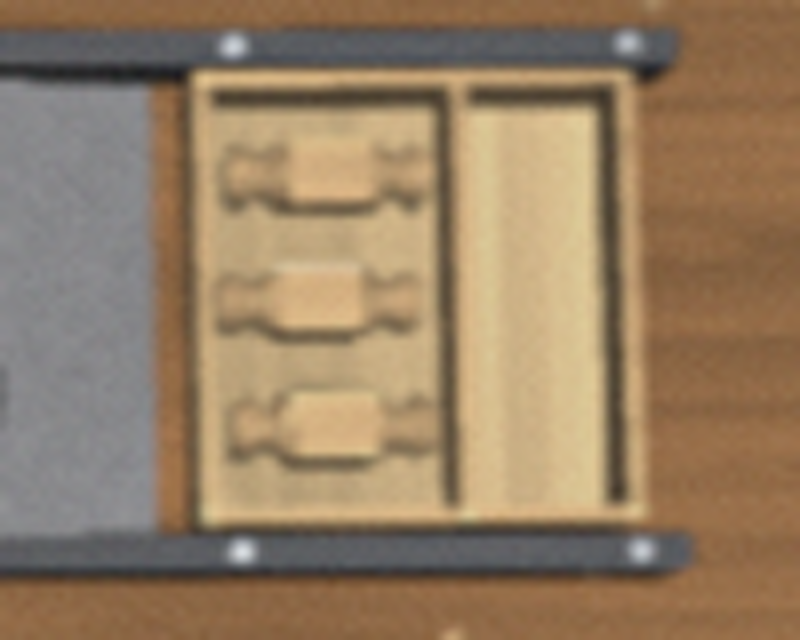

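View pics/s13.png

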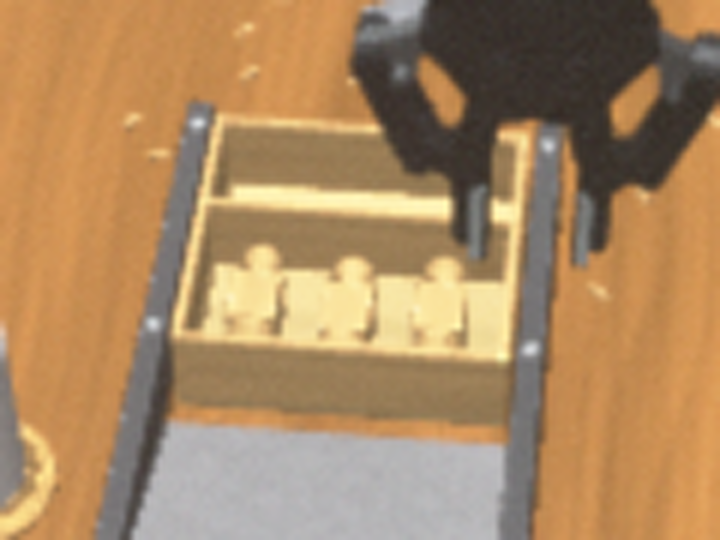

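View pics/t13f.png

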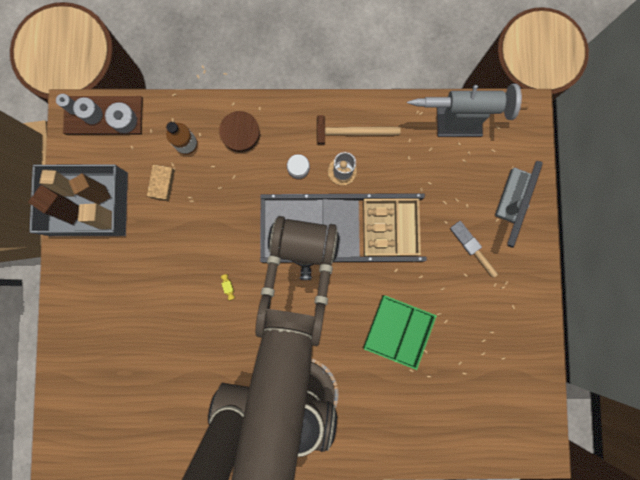

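Run:
```python
from h import *
np.set_printoptions(precision=3,suppress=True)
t=read_camera("top");s=read_camera("side")
print("bar ends",tri(t,(540,163),s,(272,98)),tri(t,(511,244),s,(337,117)))
print("base",plane(t,(513,170),.02),plane(t,(497,218),.02))
r=np.radians
for az,al in ((95,10),(100,12),(100,15)):
  for g,th in (((.685,-.131,.072),0),((.685,-.131,.22),0),((.55,-.3215,.22),0),((.55,-.3215,.22),60),((.545,-.3215,.107),80),((.545,-.3215,.107),115),((.545,-.3215,.115),130)):
    p,o=cuppose(g,r(th),r(az),r(al));print(az,al,th,inverse_kinematics(p,o),Ro.from_euler('xyz',o).as_matrix()[:,0])
```

```text
bar ends (array([ 0.678, -0.698,  0.122]), np.float64(0.00361567987319119)) (array([ 0.439, -0.603,  0.123]), np.float64(0.0036660488801931465))
base [ 0.68 -0.66  0.02] [ 0.53  -0.605  0.02 ]
95 10 0 [-0.59   1.194  1.08   0.965  1.938  2.262] [-0.086  0.981 -0.174]
95 10 0 [-0.59   0.979  1.153  1.016  2.015  2.39 ] [-0.086  0.981 -0.174]
95 10 0 [-0.869  1.006  1.102  0.791  2.218  2.24 ] [-0.086  0.981 -0.174]
95 10 60 [-0.924  0.943  1.233  0.896  2.094  1.216] [ 0.107  0.981 -0.161]
95 10 80 [-0.944  1.11   1.216  0.893  2.019  0.765] [ 0.156  0.981 -0.115]
95 10 115 [-0.956  1.153  1.213  0.971  2.071  0.171] [ 0.194  0.981 -0.004]
95 10 130 [-0.954  1.166  1.204  0.999  2.112 -0.074] [0.188 0.981 0.046]
100 12 0 [-0.568  1.21   1.018  0.902  1.979  2.259] [-0.17   0.963 -0.208]
100 12 0 [-0.568  1.001  1.087  0.957  2.063  2.383] [-0.17   0.963 -0.208]
100 12 0 [-0.843  1.018  1.054  0.723  2.252  2.206] [-0.17   0.963 -0.208]
100 12 60 [-0.917  0.905  1.242  0.838  2.044  1.193] [ 0.095  0.963 -0.251]
100 12 80 [-0.946  1.057  1.258  0.858  1.941  0.742] [ 0.175  0.963 -0.203]
100 12 115 [-0.973  1.1    1.28   0.973  1.983  0.145] [ 0.26   0.963 -0.066]
100 12 130 [-0.975  1.119  1.274  1.017  2.029 -0.099] [0.268 0.963 0.004]
100 15 0 [-0.565  1.182  1.039  0.871  1.941  2.253] [-0.168  0.951 -0.259]
100 15 0 [-0.565  0.978  1.097  0.922  2.032  2.378] [-0.168  0.951 -0.259]
100 15 0 [-0.841  0.994  1.067  0.692  2.217  2.193] [-0.168  0.951 -0.259]
100 15 60 [-0.927  0.876  1.279  0.848  1.997  1.188] [ 0.14   0.951 -0.275]
100 15 80 [-0.959  1.036  1.298  0.883  1.901  0.735] [ 0.226  0.951 -0.21 ]
100 15 115 [-0.985  1.097  1.308  1.01   1.969  0.14 ] [ 0.305  0.951 -0.043]
100 15 130 [-0.985  1.124  1.295  1.055  2.027 -0.102] [0.306 0.951 0.038]
```

Run:
```python
from h import *
np.set_printoptions(precision=3,suppress=True)
A=[];B=[]
for x in (.4,.5,.6,.7):
  for z in (.1,.2,.3):
    for b in (80,90,100,115):
      b_=np.radians(b);d=np.array([np.cos(b_),0,-np.sin(b_)]);zz=np.array([0,1.,0])
      q=inverse_kinematics([x,0,z],Ro.from_matrix(np.stack([d,np.cross(zz,d),zz],1)).as_euler('xyz'))
      if q is None or abs(q[3])>.01: continue
      a,c=q[1],q[1]+q[2]
      A.append([np.sin(a),np.cos(a),np.sin(c),np.cos(c),d[0],0,1,0]);B.append(x)
      A.append([np.cos(a),-np.sin(a),np.cos(c),-np.sin(c),0,d[2],0,1]);B.append(z)
sol=np.linalg.lstsq(np.array(A),np.array(B),rcond=None);print(len(B),sol[0],sol[1],sol[3])
```

```text
24 [ 0.48   0.     0.526  0.036 -0.     0.001  0.002 -0.001] [] [6.877 5.948 0.696 0.676 0.479 0.403 0.    0.   ]<sys>:0: UserWarning: Gimbal lock detected. Setting third angle to zero since it is not possible to uniquely determine all angles.
```

```bash
python3 - <<'E' 2>/dev/null
from h import *
np.set_printoptions(precision=3,suppress=True)
A=[];B=[]
for x in (.4,.5,.6,.7):
  for z in (.1,.2,.3):
    for b in (30,60,80,90,100,115,130):
      b_=np.radians(b);d=np.array([np.cos(b_),0,-np.sin(b_)]);zz=np.array([0,1.,0])
      q=inverse_kinematics([x,0,z],Ro.from_matrix(np.stack([d,np.cross(zz,d),zz],1)).as_euler('xyz'))
      if q is None: continue
      if x==.5 and z==.2: print(b,q)
      if abs(np.sin(q[3]))>.02 or abs(q[0])>.02: continue
      a,c=q[1],q[1]+q[2]
      A.append([np.sin(a),np.cos(a),np.sin(c),np.cos(c),d[0],0,1,0]);B.append(x)
      A.append([np.cos(a),-np.sin(a),np.cos(c),-np.sin(c),0,d[2],0,1]);B.append(z)
A=np.array(A)
A[:,4]+=A[:,5];A=np.delete(A,5,1)
sol=np.linalg.lstsq(A,np.array(B),rcond=None);print(len(B),sol[0],sol[1],sol[3])
E
```

```text
60 [-0.128 -0.179  2.317  0.137  0.487 -1.802]
80 [-0.098 -0.005  2.074  0.022  0.899 -1.681]
90 [-0.087  0.101  1.952 -0.     1.089 -1.658]
100 [-0.078  0.213  1.832 -0.014  1.271 -1.644]
115 [-0.069  0.385  1.66  -0.029  1.531 -1.632]
130 [-0.062  0.558  1.502 -0.041  1.778 -1.627]
```

```bash
python3 - <<'E' 2>/dev/null
from h import *
np.set_printoptions(precision=3,suppress=True)
A=[];B=[]
rng=np.random.default_rng(0)
for i in range(150):
  R=Ro.from_euler('y',np.pi/2)*Ro.random(random_state=i)
  d=np.array([0,0,-1])+rng.normal(0,.7,3);d/=np.linalg.norm(d);zz=np.cross(d,rng.normal(0,1,3));zz/=np.linalg.norm(zz)
  p=np.array([rng.uniform(.4,.7),rng.uniform(-.3,.3),rng.uniform(.1,.35)])
  q=inverse_kinematics(p,Ro.from_matrix(np.stack([d,np.cross(zz,d),zz],1)).as_euler('xyz'))
  if q is None: continue
  Q=Ro.from_euler('z',-q[0]);pp=Q.apply(p);dd=Q.apply(d);a,c=q[1],q[1]+q[2]
  A+=[[np.sin(a),np.cos(a),np.sin(c),np.cos(c),dd[0],1,0,0],[0,0,0,0,dd[1],0,1,0],[np.cos(a),-np.sin(a),np.cos(c),-np.sin(c),dd[2],0,0,1]];B+=list(pp)
sol=np.linalg.lstsq(np.array(A),np.array(B),rcond=None);print(len(B),sol[0],np.sqrt(sol[1]/len(B)))
E
```

```text
375 [0.482 0.    0.526 0.037 0.317 0.    0.044 0.315] [0.]
```

Run:
```python
from h import *
np.set_printoptions(precision=3,suppress=True)
r=np.radians
for az,al in ((45,15),(55,15),(65,15),(55,20),(65,20),(75,15)):
 for sg in (1,-1):
  for g,th in (((.685,-.131,.072),0),((.685,-.131,.22),0),((.5,-.3,.22),0),((.46,-.3215,.22),50),((.455,-.3215,.107),80),((.455,-.3215,.107),115),((.455,-.3215,.115),130)):
    p,o=cuppose(g,-r(th),r(az),r(al),sg);d=Ro.from_euler('xyz',o).as_matrix()[:,0];q=inverse_kinematics(p,o);print(az,al,sg,th,q,np.array(g)-.298*d)
```

```text
45 15 1 0 [-0.682  0.859  1.784  1.533  1.292  2.088] [ 0.481 -0.335  0.149]
45 15 1 0 [-0.682  0.582  1.839  1.471  1.307  2.318] [ 0.481 -0.335  0.297]
45 15 1 0 [-1.114  0.579  1.844  1.154  1.581  2.243] [ 0.296 -0.504  0.297]
45 15 1 50 None [ 0.388 -0.525  0.425]
45 15 1 80 [-0.875  0.74   1.484  0.34   1.62  -2.733] [ 0.496 -0.525  0.321]
45 15 1 115 [-0.764  0.959  1.223  0.144  1.987 -2.274] [ 0.611 -0.525  0.259]
45 15 1 130 [-0.736  1.056  1.122  0.095  2.166 -2.106] [ 0.645 -0.525  0.221]
45 15 -1 0 [-0.682  0.859  1.784  1.533  1.292 -1.053] [ 0.481 -0.335  0.149]
45 15 -1 0 [-0.682  0.582  1.839  1.471  1.307 -0.824] [ 0.481 -0.335  0.297]
45 15 -1 0 [-1.114  0.579  1.844  1.154  1.581 -0.898] [ 0.296 -0.504  0.297]
45 15 -1 50 [-1.001  0.491  1.647  0.608  1.576  0.002] [ 0.388 -0.525  0.425]
45 15 -1 80 [-0.875  0.74   1.484  0.34   1.62   0.408] [ 0.496 -0.525  0.321]
45 15 -1 115 [-0.764  0.959  1.223  0.144  1.987  0.867] [ 0.611 -0.525  0.259]
45 15 -1 130 [-0.736  1.056  1.122  0.095  2.166  1.036] [ 0.645 -0.525  0.221]
55 15 1 0 [-0.683  0.907  1.66   1.367  1.
[... 4547 characters left out ...]
15 [-0.876  1.15   1.126  0.45   2.26  -2.31 ] [ 0.556 -0.6    0.142]
75 15 1 130 [-0.871  1.187  1.097  0.473  2.343 -2.052] [ 0.562 -0.6    0.122]
75 15 -1 0 [-0.65   1.02   1.393  1.109  1.621 -0.906] [ 0.611 -0.409  0.149]
75 15 -1 0 [-0.65   0.793  1.447  1.123  1.697 -0.75 ] [ 0.611 -0.409  0.297]
75 15 -1 0 [-0.997  0.767  1.495  0.863  1.911 -0.92 ] [ 0.425 -0.578  0.297]
75 15 -1 50 [-0.962  0.798  1.364  0.599  2.041 -0.131] [ 0.471 -0.6    0.327]
75 15 -1 80 [-0.913  1.031  1.243  0.475  2.065  0.267] [ 0.518 -0.6    0.194]
75 15 -1 115 [-0.876  1.15   1.126  0.45   2.26   0.832] [ 0.556 -0.6    0.142]
75 15 -1 130 [-0.871  1.187  1.097  0.473  2.343  1.089] [ 0.562 -0.6    0.122]
```

```bash
cat >> h.py <<'E'
AZ,AL=np.radians(50),np.radians(15)
def cp(g,th=0): return cuppose(g,-np.radians(th),AZ,AL,-1)
CUP=np.array([.685,-.131,.072])
E
python3 - <<'E'
from h import *
gripper_to(1.0,40)
d=Ro.from_euler('xyz',cp(CUP)[1]).as_matrix()[:,0]
move_ptp([.5,-.2,.32],D(0))
p,o=cp(CUP-.11*d+[0,0,.06]);move_ptp(p,o)
p,o=cp(CUP-.11*d);move_l(p,.15)
p,o=cp(CUP);print(move_l(p,.1,until_force=5),sense()["position"],p)
t=read_camera("top");s=read_camera("side");save(t,"t14.png",(290,120,410,210),6);save(s,"s14.png",(200,170,320,260),6)
E
```

```text
False [ 0.69681903 -0.11763816  0.06728513] [ 0.69679682 -0.1169411   0.06708244]
```

View pics/t14.png

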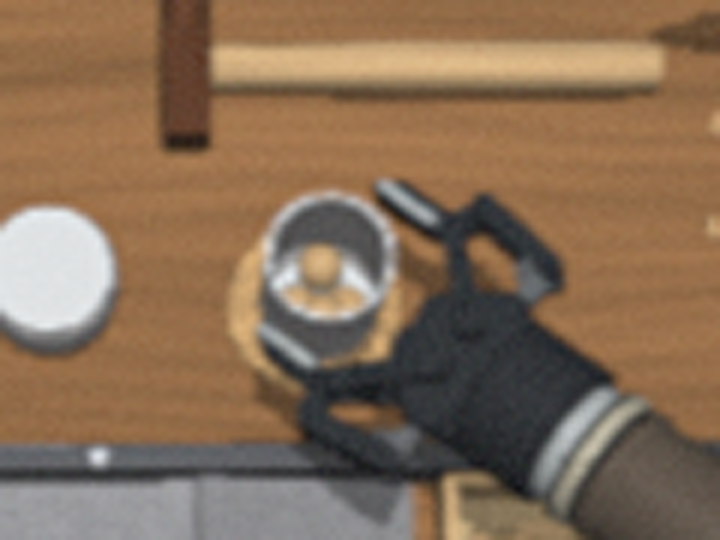

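View pics/s14.png

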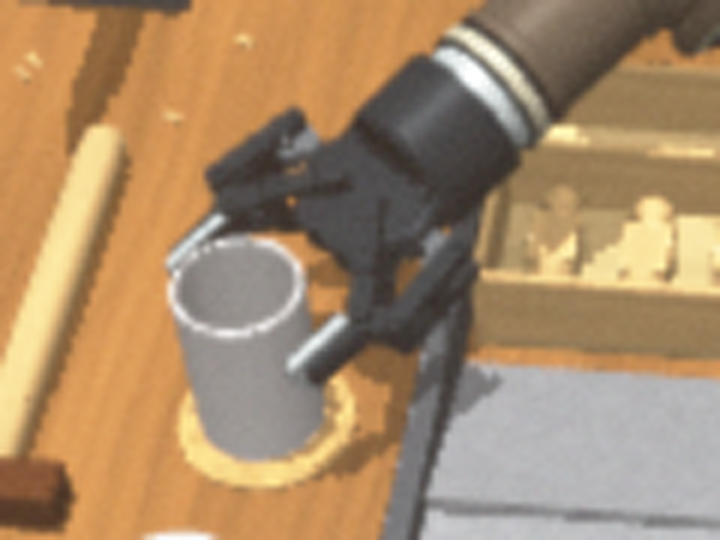

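Run:
```python
from h import *
d=Ro.from_euler('xyz',cp(CUP)[1]).as_matrix()[:,0]
C=CUP+[-.0039,.0031,0]+.008*d
p,o=cp(C);move_l(p,.05)
gripper_to(0,40);pause(.2);print(sense()["opening"],sense()["contact_force"])
p,o=cp(C+[0,0,.15]);move_l(p,.1);print(sense()["opening"],sense()["clock"])
t=read_camera("top");s=read_camera("side");save(t,"t15.png",(290,120,410,210),6);save(s,"s15.png",(200,110,320,260),4)
```

```text
0.7320102025950376 [-0.16612327 -1.72901483  1.60246721]
0.7341306190919871 75.8417
```

View pics/t15.png

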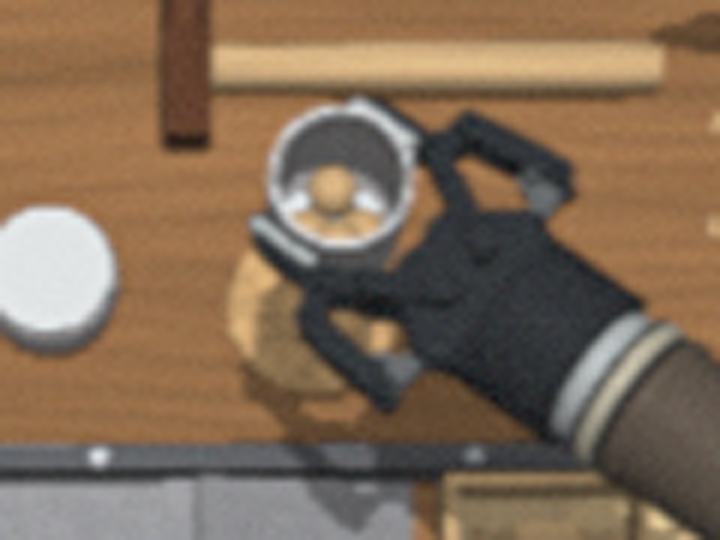

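View pics/s15.png

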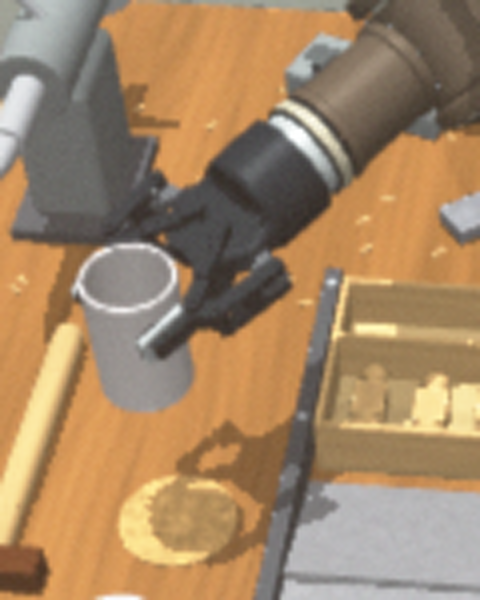

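Run:
```python
from h import *
for g,th in (((.5,-.3,.25),0),((.46,-.317,.25),50)):
    p,o=cp(g,th);move_ptp(p,o)
for g,th in (((.452,-.316,.16),70),((.452,-.316,.112),80)):
    p,o=cp(g,th);move_l(p,.1,orientation=o)
print(sense()["opening"],sense()["clock"])
t=read_camera("top");s=read_camera("side");save(t,"t16.png",(330,160,470,290),5);save(s,"s16.png",(230,100,380,240),4)
```

```text
0.7266158189332099 79.4833
```

View pics/t16.png

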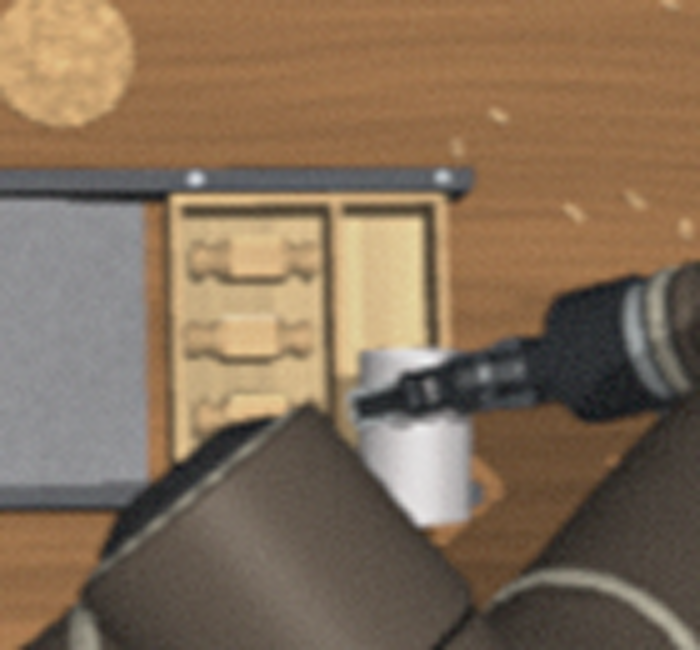

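View pics/s16.png

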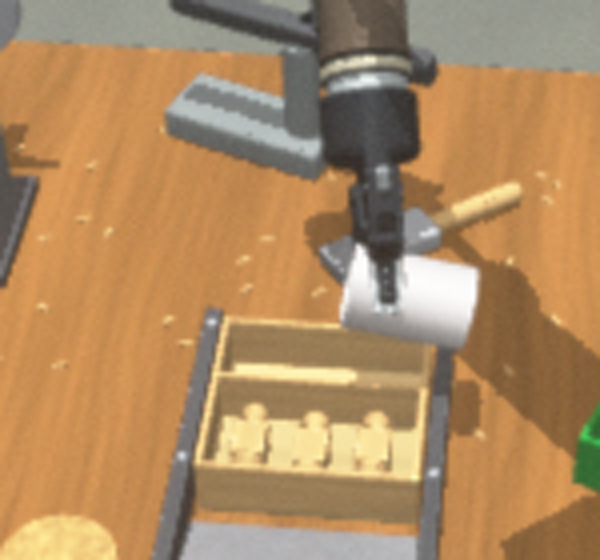

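Run:
```python
from h import *
t=read_camera("top")
print(plane(t,(330+(360+445)/10,160+350/5),.112), plane(t,(330+(405+473)/10,160+520/5),.11))
print("bay",plane(t,(330+340/5,200),.05),plane(t,(330+438/5,200),.05),"mat",plane(t,(343,172.4),.004))
```

```text
[ 0.48310345 -0.31944511  0.112     ] [ 0.38528114 -0.33850375  0.11      ]
bay [ 0.58184127 -0.29590716  0.05      ] [ 0.58160795 -0.35515977  0.05      ] mat [ 0.67818203 -0.13351198  0.004     ]
```

Run:
```python
from h import *
for th in (80,88,94,98,102,106,110,115,120,126):
    p,o=cp((.452,-.325,.112),th);move_l(p,.012,orientation=o)
    if th in (98,106): pause(.3)
pause(.5)
print(sense()["opening"],sense()["clock"])
t=read_camera("top");s=read_camera("side");save(t,"t17.png",(330,160,470,290),5);save(s,"s17.png",(230,100,380,240),4)
```

```text
0.7343501377857118 83.95
```

View pics/t17.png

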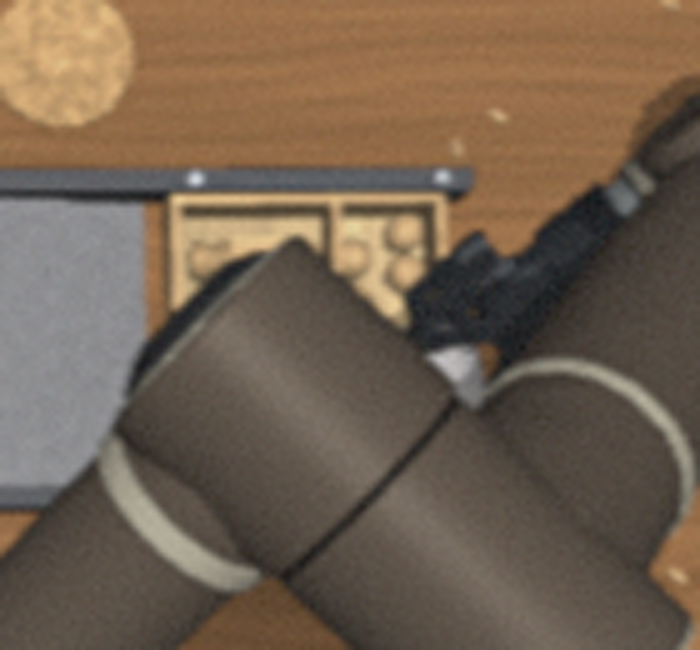

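View pics/s17.png

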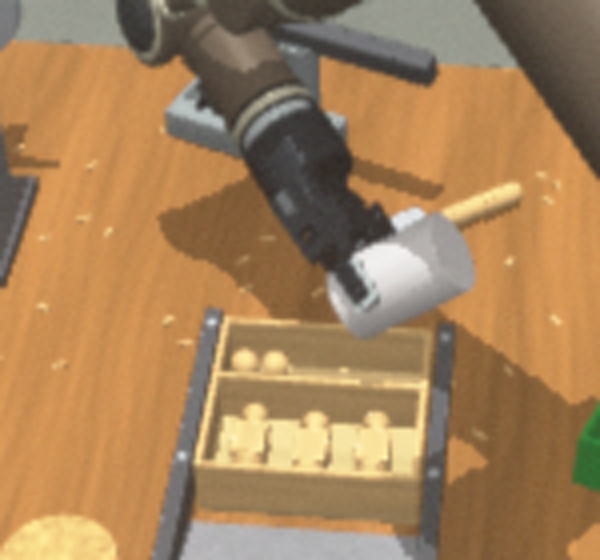

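Run:
```python
from h import *
p,o=cp((.452,-.325,.112),135);move_l(p,.03,orientation=o);pause(.3)
p,o=cp((.452,-.325,.25),110);move_l(p,.12,orientation=o)
p,o=cp((.46,-.317,.25),50);move_ptp(p,o)
p,o=cp((.5,-.3,.25),0);move_ptp(p,o)
d=Ro.from_euler('xyz',cp(CUP)[1]).as_matrix()[:,0]
C=CUP+[-.0039,.0031,0]+.008*d
p,o=cp(C+[0,0,.15]);move_ptp(p,o);pause(.2)
print(sense()["opening"],sense()["clock"])
t=read_camera("top");s=read_camera("side");save(t,"t18.png",(310,120,450,270),5);save(s,"s18.png",(200,110,350,240),4)
```

```text
0.7312076010838171 88.775
```

View pics/t18.png

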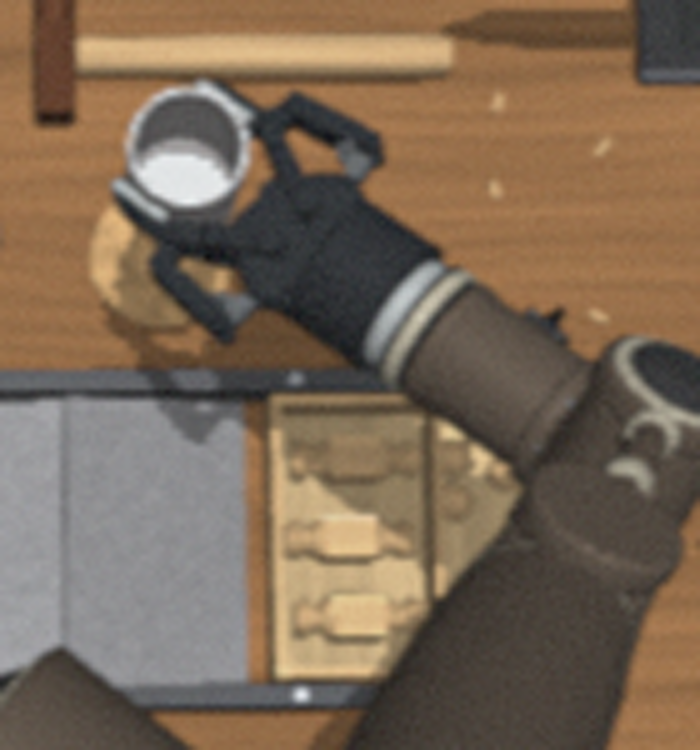

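View pics/s18.png

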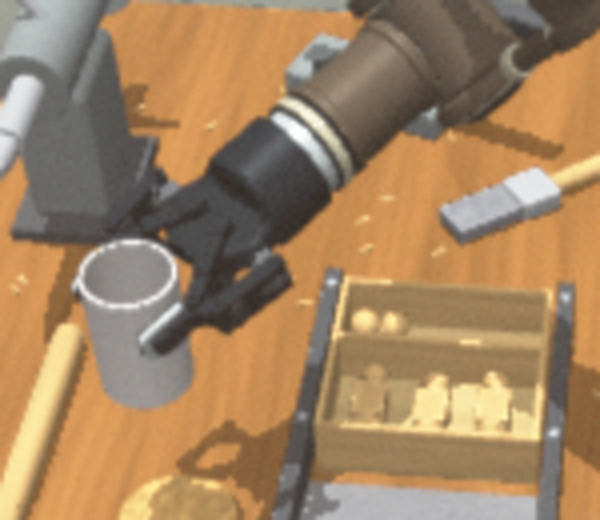

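Cup is empty (clear bottom at crop (185,180)) and still upright in the grip, so I'm putting it back on the mat.

Run:
```python
from h import *
d=Ro.from_euler('xyz',cp(CUP)[1]).as_matrix()[:,0]
C=CUP+[-.0039,.0031,0]+.008*d
p,o=cp(C+[0,0,.03]);move_l(p,.12,orientation=o)
p,o=cp(C+[0,0,-.004]);print(move_l(p,.03,until_force=4),sense()["position"],p)
gripper_to(.85);pause(.2);gripper_to(1.0)
p,o=cp(C-.11*d);move_l(p,.1)
p,o=cp(C-.11*d+[0,0,.15]);move_l(p,.2)
move_ptp([.42,.05,.33],D(0))
t=read_camera("top");s=read_camera("side");save(t,"t19.png",(310,120,450,270),5);save(s,"s19.png",(210,160,360,270),5)
print(sense()["clock"])
```

```text
True [ 0.69778257 -0.10781272  0.06543954] [ 0.6978639  -0.10792156  0.06101189]
95.225
```

View pics/t19.png

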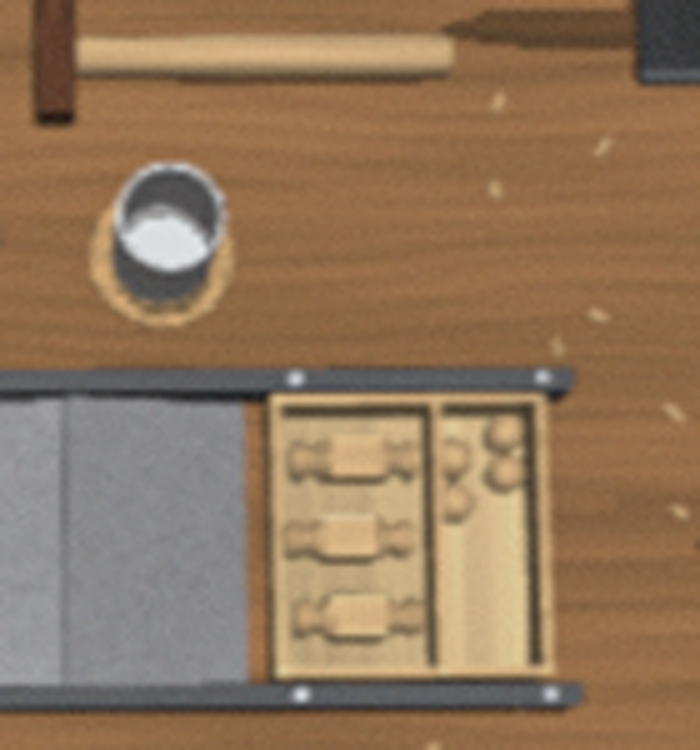

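View pics/s19.png

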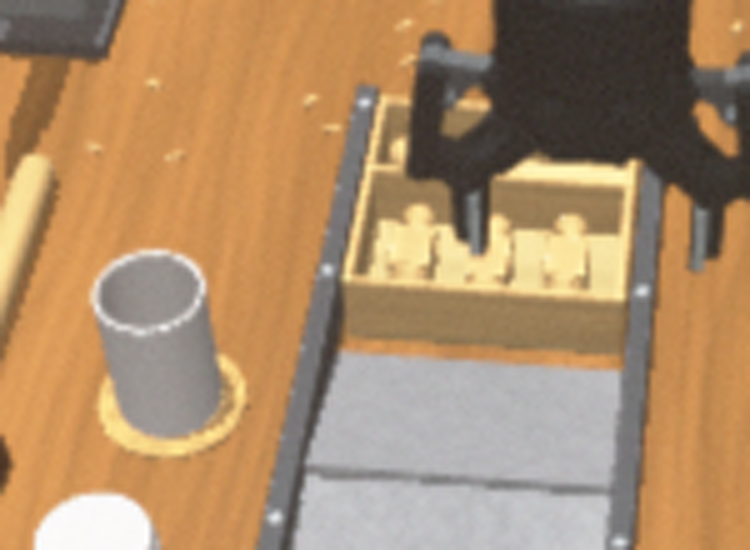

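Run:
```python
from h import *
np.set_printoptions(precision=4,suppress=True)
t=read_camera("top");save(t,"t20.png")
gripper_to(.5)
move_ptp([.42,-.2,.33],D(0));move_ptp([.4995,-.42,.2],D(0));move_l([.4995,-.42,.013],.15)
print(move_l([.4995,-.34,.013],.03,until_force=3),sense()["position"],sense()["contact_force"])
t=read_camera("top");s=read_camera("side");save(t,"t21.png",(330,160,470,290),5);save(s,"s21.png",(250,130,370,250),5)
```

```text
True [ 0.4992 -0.3646  0.0126] [ 0.5101  0.0815 -0.3149]
```

View pics/t20.png

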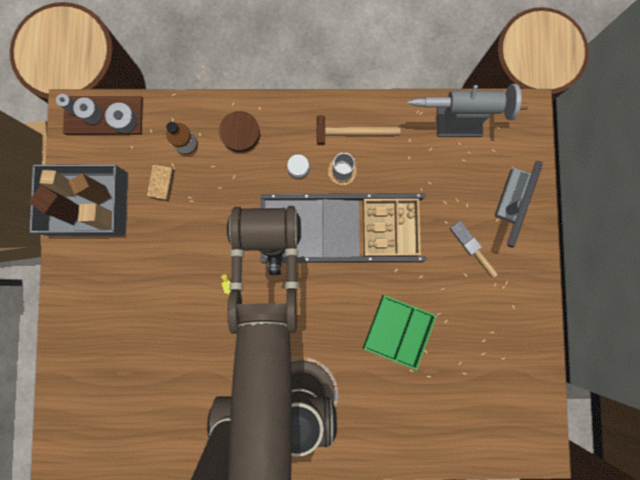

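View pics/s21.png

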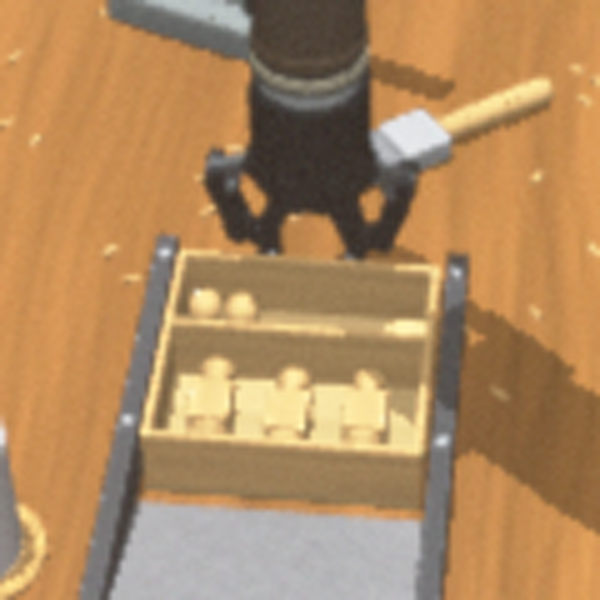

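Run:
```python
from h import *
np.set_printoptions(precision=4,suppress=True)
for y,z in ((-.28,.013),(-.2,.015),(-.155,.034)):
    h=move_l([.4995,y,z],.05,until_force=35);s=sense();print(h,s["position"],s["contact_force"])
    if h: break
t=read_camera("top");s=read_camera("side");save(t,"t22.png",(260,160,430,290),4.5);save(s,"s22.png",(230,130,370,280),4)
print(sense()["clock"])
```

```text
False [ 0.4994 -0.2799  0.0129] [-0.2556 -3.1368 -2.7565]
False [ 0.4999 -0.2003  0.0153] [ 0.2867 -3.8779 -0.4682]
False [ 0.5012 -0.1565  0.0357] [ 0.0754 -7.7806  5.0084]
105.825
```

View pics/s22.png

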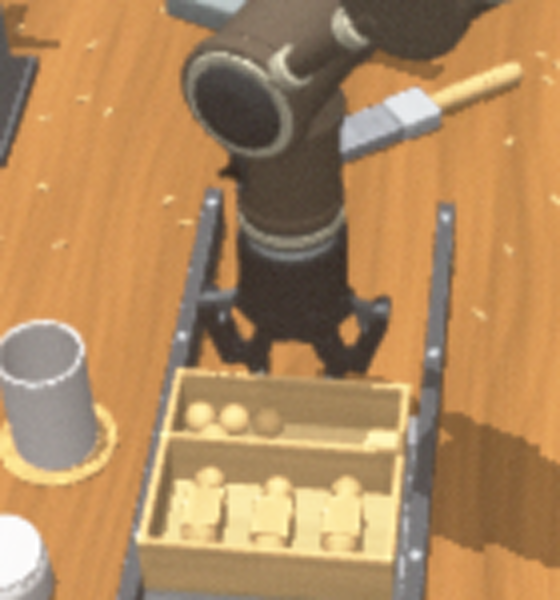

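Run:
```python
from h import *
np.set_printoptions(precision=4,suppress=True)
for y,z in ((-.12,.036),(-.09,.036),(-.0676,.036)):
    h=move_l([.4995,y,z],.04,until_force=30);s=sense();print(h,s["position"],s["contact_force"])
    if h: break
pause(.3)
t=read_camera("top");s=read_camera("side");save(t,"t23.png",(250,170,410,280),5);save(s,"s23.png",(220,160,370,330),3.5)
print(sense()["clock"],sense()["contact_force"])
```

```text
False [ 0.5018 -0.1211  0.0378] [ 1.4668 -4.611   5.2279]
False [ 0.4991 -0.0893  0.0358] [-0.6657 -0.498   0.5563]
False [ 0.4996 -0.067   0.0362] [-0.1235 -1.2825 -0.3659]
108.8583 [0.3488 0.4756 0.4115]
```

View pics/s23.png

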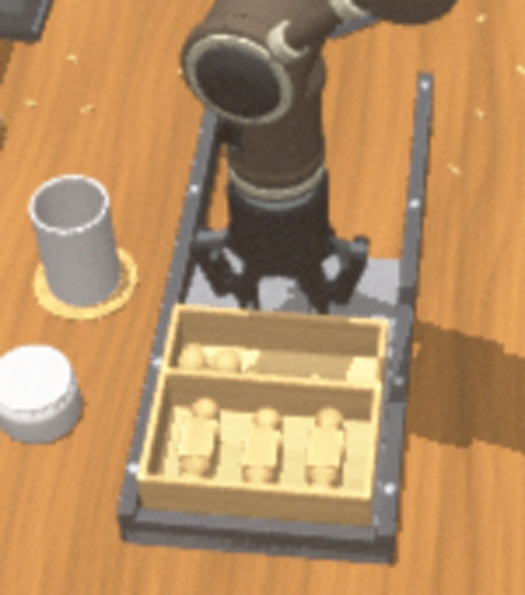

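View pics/t23.png

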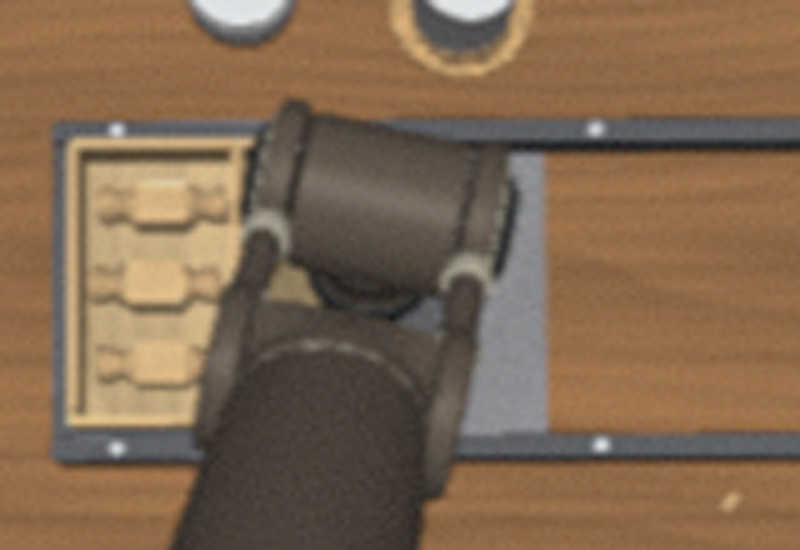

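Looks home; I'll retreat without touching it and check.

Run:
```python
from h import *
move_l([.4995,-.12,.036],.08);move_l([.4995,-.16,.3],.2);move_ptp([.42,-.38,.35],D(0));pause(.3)
t=read_camera("top");s=read_camera("side");save(t,"t24.png",(250,140,410,280),5);save(s,"s24.png",(220,160,370,330),3.5);save(t,"t24f.png");save(s,"s24f.png")
print(sense()["clock"])
```

```text
112.5
```

View pics/t24.png

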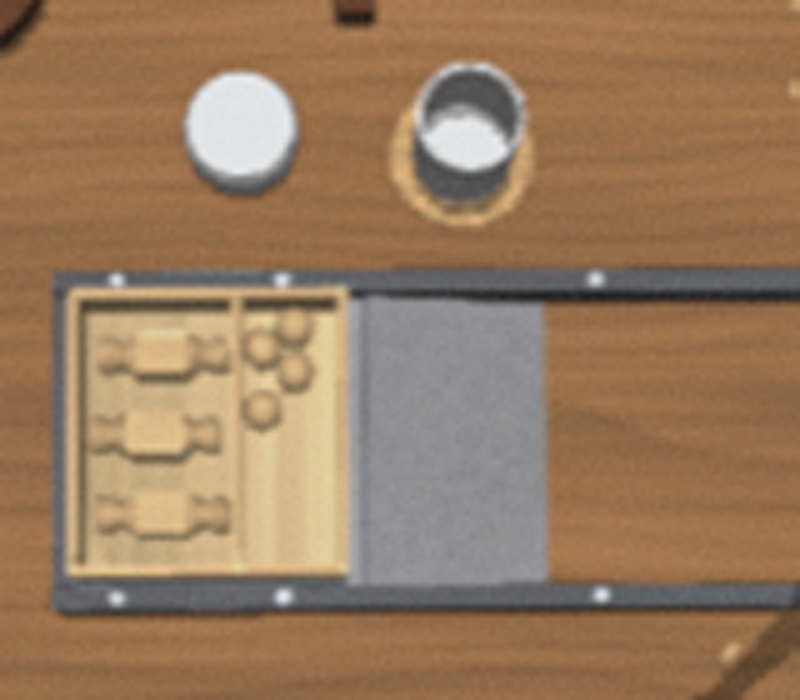

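View pics/s24.png

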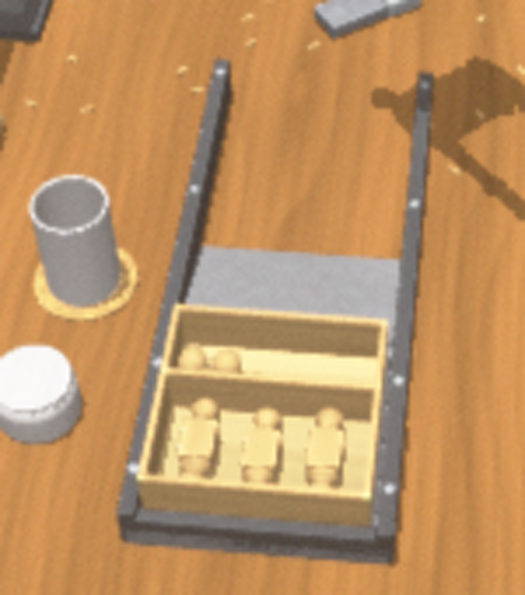

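View pics/t24f.png

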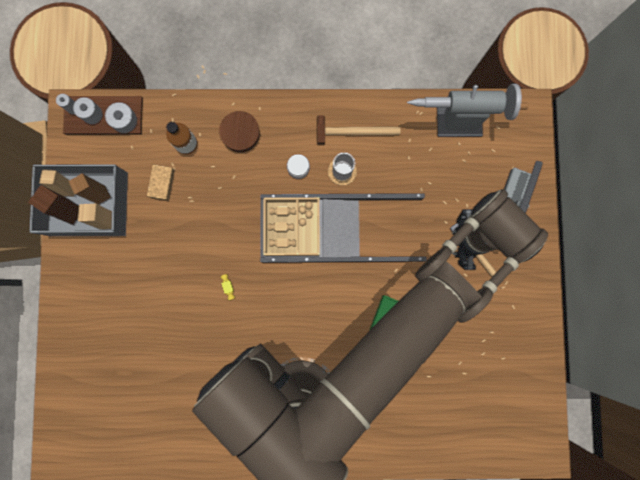

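Run:
```python
from h import *
t=read_camera("top");s=read_camera("side")
T=lambda p:(p[0]/5-.4+250,p[1]/5-.4+140); S=lambda p:(p[0]/3.5-.36+220,p[1]/3.5-.36+160)
for a,b in (((69,288),(140,480)),((68,575),(373,490)),((347,288),(176,308)),((347,573),(387,320))):
    print(plane(t,T(a),.07),plane(s,S(b),.07),*tri(t,T(a),s,S(b)))
print("crest",plane(t,T((363,440)),.028), "cup rim",plane(t,T((469,117)),.099),"mat",plane(t,T((462,155)),.004))
```

```text
[0.58822596 0.10795916 0.07      ] [0.5825544 0.1125568 0.07     ] [0.58668885 0.10843321 0.06365933] 0.005367179150197853
[0.41724643 0.10771453 0.07      ] [0.41367872 0.10494588 0.07      ] [0.41523497 0.1073662  0.07409435] 0.003433763557960204
[ 0.58758318 -0.05729831  0.07      ] [ 0.58307644 -0.0484761   0.07      ] [ 0.58760591 -0.05750686  0.05885151] 0.004065158783708231
[ 0.41762781 -0.05633495  0.07      ] [ 0.41588528 -0.05227756  0.07      ] [ 0.41703842 -0.05635286  0.06498805] 0.0018926142065143533
crest [ 0.50169902 -0.06699198  0.028     ] cup rim [ 0.68363435 -0.12919536  0.099     ] mat [ 0.68392126 -0.13044318  0.004     ]
```

Run:
```python
from h import *
np.set_printoptions(precision=4,suppress=True)
gripper_to(.5)
move_ptp([.42,-.1,.35],D(0));move_ptp([.4995,.16,.2],D(0));move_l([.4995,.16,.044],.15)
h=move_l([.4995,.105,.044],.02,until_force=3);y0=sense()["position"][1];print(h,y0)
if h:
    print(move_l([.4995,y0-.003,.044],.01,until_force=25),sense()["position"],sense()["contact_force"])
move_l([.4995,.16,.044],.05);move_l([.4995,.16,.25],.2);move_ptp([.42,-.38,.35],D(0));pause(.3)
t=read_camera("top");s=read_camera("side");save(t,"t25.png",(250,140,410,280),5);save(s,"s25.png",(220,160,370,330),3.5)
print(sense()["clock"])
```

```text
True 0.1190792319828145
False [0.4989 0.1162 0.0436] [-0.5895  2.0434 -1.8815]
123.225
```

View pics/t25.png

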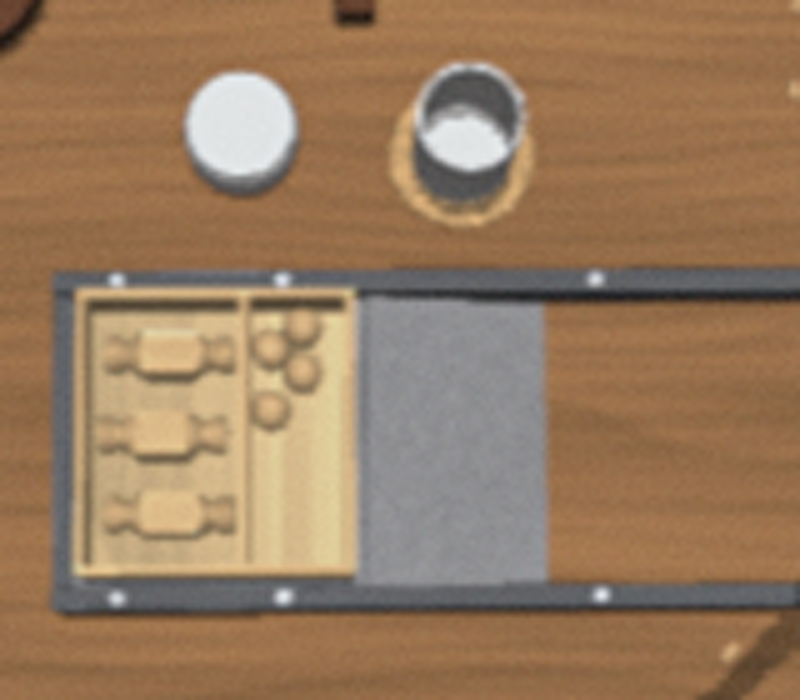

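View pics/s25.png

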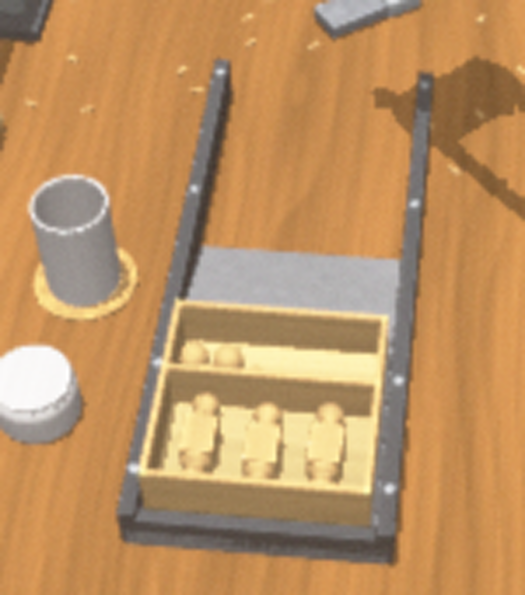

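Run:
```python
from h import *
t=read_camera("top");s=read_camera("side")
T=lambda p:(p[0]/5-.4+250,p[1]/5-.4+140); S=lambda p:(p[0]/3.5-.36+220,p[1]/3.5-.36+160)
for a in ((76,290),(76,575),(354,290),(356,573)):print(plane(t,T(a),.07))
for b in ((143,475),(373,488),(178,303),(387,316)):print(plane(s,S(b),.07))
hand_in();print(sense()["clock"])
```

```text
[0.58700521 0.10379629 0.07      ]
[0.41722356 0.10301507 0.07      ]
[ 0.58636131 -0.06145634  0.07      ]
[ 0.41760206 -0.06163218  0.07      ]
[0.58115505 0.10812301 0.07      ]
[0.41382098 0.10325861 0.07      ]
[ 0.58233983 -0.05367205  0.07      ]
[ 0.41620044 -0.05629378  0.07      ]
the job is handed in; nothing more can be done
the job is handed in; nothing more can be done
```

The job is handed in, at about 123 s on the robot's clock. All three spindles are in the larger bay and four balls are in the narrow bay. The empty cup stands upright on its mat, and the crate is home on the shelf.

**What I did**
- **Spindles:** one was knocked aside just before I picked it up, so I gripped it by its end and it ended up leaning in the bay. A first regrasp left it leaning against the leading wall. Pressing it down, stopped at 25 N, did not work either. I lifted it out, laid it flat on the bench and placed it again.
- **Cup:** I poured the balls along the narrow bay and set the cup back down. The pictures show it empty, with its rim within about 2 mm of the mat's centre.
- **Crate:** I pushed it up the ramp with side forces under 10 N at the sampled points. It stopped close to the far limit (estimates 90–96 mm; home is 83–95 mm), so I nudged it back about 4 mm.

**Last checks**
- **Crate position:** the top camera puts the crate at about 88–91 mm along the ramp, and the side camera at about 86 mm. Both are inside the home range.
- **Level:** the crate measures its full 165 mm length from above, so it looks level with its trailing wall behind the lip.
- **Camera disagreement:** the two cameras differ by about 5 mm throughout, and heights measured from both read about 4 mm low. The crate's position is therefore only known to a few millimetres.
- **Balls:** I never counted them in the cup beforehand. The count of four comes from the bay afterwards, the empty cup, and no stray balls in view.
- **Other things:** I did not touch the yellow spindle, the green crate or the other bench items. In the last full-bench picture they looked unmoved, though the arm hid part of the green crate and the glue brush.

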